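# Turn the dip probe end for end in a spring clip and hang it over the bath

### The job

The dip probe is drying tip-up in the rack; hang it tip-down in the fork over the bath, collar resting home on both prongs. To turn it over, first snap it level into the spring clip, held by the bare steel rod just beyond its collar, let go of it, and take it again by its handle from the other side. Nothing may touch the glass tip, and leave the other things where they are.

Things in the scene. Friction and masses are not known exactly. Their poses are not given: they have to be found in the camera images.
- probe: the dip probe, loose, about 0.09 kg, a round stick 182 mm long. Origin: centre of the tail end; +z along its axis to the glass tip. From the tail: ribbed black handle dia 18, 0-70 mm; steel collar dia 30, 70-76; bare steel rod dia 10, 76-160; fragile glass bulb dia 14, 160-182. Centre of mass near 90 mm. Starts tip UP in any of the rack's three holes, handle below the plate, collar resting on it
- probe_tip: the fragile glass bulb at the probe's end (22 mm long, dia 14), fixed to the probe. Origin: where the glass begins, 160 mm from the tail; +z to the free end
- probe_collar (a point): point on the probe's axis at the tip-side face of the collar (76 mm from the tail); axes as the probe's
- probe_neck (a point): point on the probe's axis on the bare steel rod, 92 mm from the tail (16 mm beyond the collar); this is the part the clip should hold; axes as the probe's
- rack: white drying rack, fixed: a perforated top plate 70 x 160 x 10 mm on four corner legs over a base plate. Origin: centre of its underside; top surface 85 mm above the table; three holes dia 22 in a row along its y at -50, 0, +50 mm, 67 mm clear under the top plate
- clip_seat (a point): axis of the rod when it lies home in the spring clip, 80 mm above the table: level along this point's x (tip either way; point z is up). The rod is pressed straight down between the sprung lips, which part at roughly 3 to 10 N and snap over it; it is pulled straight up out with about the same force
- clip: the spring clip, fixed; axes as clip_seat, origin 80 mm below it. Aluminium base 80 x 70 x 12 mm, block 22 x 30 mm up to 45 mm, black saddle 16 mm long (x), 8 wide, top at 75 mm. On both sides in y a steel spring leaf 16 mm long in x: rounded lips dia 6 at 84 mm height, 7 mm apart when empty, above them edges flaring to about 28 mm apart at 100 mm height
- fork_seat (a point): where probe_collar rests when the probe hangs home: top of the fork's prongs, 140 mm above the table, over the bath; the bulb's end is then 34 mm above the table, inside the trough. Site z is up; the fork opens toward -x: slot 14 mm wide, prongs reach 24 mm in -x, with 4 mm high ridges on their ends 19-24 mm out, over which the collar must pass before it is lowered
- bath: white trough with a fork arm, fixed. Origin: centre of the trough's underside; axes as fork_seat, which lies at (15, 0, 140) mm. Trough 130 (x) x 170 (y) mm outside, walls 6, rim 60 mm high, open top. Fork: prongs 13 mm wide, 8 thick; slot ends 9 mm behind the seat, a 4 mm ridge 18 mm behind it. Its post stands at x 74 to 96 mm, 140 mm high
- tube1: loose stoppered glass tube dia 16, stopper dia 27, hanging in another hole of the rack, top 101 mm above the table. Origin: bottom end
- tube2: loose stoppered glass tube like tube1 with a taller stopper, top 109 mm above the table. Origin: bottom end
- tweezers: steel tweezers lying on the bench, 125 mm long, 6 mm high. Origin: middle, on the bench
- dish: covered glass dish dia 63, 16 mm high. Origin: centre of underside
- jar: small amber jar dia 38, 42 mm high. Origin: centre of underside
- marker: grey pen, 135 mm long, 12 mm high. Origin: near its middle, on the bench
- wash_bottle: white wash bottle dia 62, 200 mm high with a bent spout. Origin: centre of underside
Mind the look-alikes: they are no part of the job. Leave any orange look-alike of the probe alone. Leave any brown look-alike of the clip alone.

How it is judged:
On the way:
1. the probe lies level and home in the spring clip, held by the bare rod just beyond its collar, with the gripper off it (x of probe_neck in the frame of clip_seat between -0.016 and 0.016 m and y of probe_neck in the frame of clip_seat between -0.005 and 0.005 m and z of probe_neck in the frame of clip_seat between -0.004 and 0.004 m and angle between probe's own z axis and vertical between 1.4 and 1.74 rad and contact force between the fingers and probe below 0.1 N), for 0.2 s.
At the end, for the whole second after the job is handed in: The probe hangs tip-down in the fork: collar within 6 mm of the seat sideways, within 3 mm above and 4 mm below its resting height, upright within about 7 degrees, at rest and let go (horizontal distance between probe_collar and fork_seat below 0.006 m and z of probe_collar in the frame of fork_seat between -0.004 and 0.003 m and angle between probe's own z axis and vertical above 3.02 rad and linear speed of probe below 0.02 m/s and contact force between the fingers and probe below 0.1 N); the robot touches nothing.
It fails at once if the glass tip touches something (over 1 N) (contact force between probe_tip and anything else above 1 N).
It fails at once if another thing is moved more than 30 mm (distance of any of tube1, tube2, tweezers, dish, jar, marker, wash_bottle from where it was at the start of the episode above 0.03 m).
It also fails if it takes over 64 s, if anything falls off the work surface, if the arm or the gripper's body presses on something with over 40 N, if the wrist force passes 120 N, or if a joint passes its speed limit or range.

### The arm

A 6-joint arm with a two-finger parallel gripper is mounted at the origin on the work surface. World frame = base frame: x ahead of the robot, y to its left, z up, the work surface at z = 0. Lengths are in m, angles in rad, forces in N, time in s.
With the tool pointing down it reaches from about 0.35 to 0.975 m from the base axis. Payload 4.9 kg.
Tool frame: the origin (TCP) lies midway between the tips of the shut fingers; the grasp point (between the pads) lies 19 mm behind it; z points along the fingers, y is the line along which they close (so a half turn about z gives the same grasp; the last joint's range is limited). The gripper opens to 85 mm and grips with 20 to 120 N. Pads are 22 mm wide; open, the fingers measure 114 mm over their backs; the gripper's body (76 mm by 85 mm) begins 54 mm behind the grasp point. The pads swing forward as they close: fully open they stand 13 mm farther back than shut.
Start: joints at [-1.404, 0.053, 1.613, -0, 1.476, -0.119], TCP at [0.176, -0.6, 0.231] pointing down, gripper open.
Joint ranges: [-3.01, 3.01], [-1.01, 2.22], [0.06, 2.58], [-1.02, 4.17], [0.09, 2.62], [-3.14, 3.14]. Speed limits (rad/s): [2.57, 2.57, 3.14, 3.14, 3.14, 3.14].

### API

Orientations are given as a rotation vector (axis times angle).
In Python, from station import ctrl gives the robot as it stands.
- The arm moves only by the tool step_arm, never from a script. Its argument "targets" is a list of rows, each an object with "travel": the shift along the world's x, y, z as a fraction of full scale, a list of three; "angular": the turn, a rotation vector about the world's x, y, z as a fraction of full scale, a list of three; "gripper": the opening, from 0 (shut) to 1 (fully open). In form: [{"travel": [x, y, z], "angular": [rx, ry, rz], "gripper": gripper}, ...]. A call has 1 to 10 rows; each row is the pose to reach, as a shift and turn from the pose commanded when the call began; what a row does not reach only later rows make up. Full scale, the value 1, is 0.6 m for a shift and pi/4 rad for a turn. A row lasts 1/10 s, in which the tool goes at most 50 mm and 8.59 degrees, less where a joint would pass 70% of its speed; a pose out of reach is approached as far as the arm can. A call with a number of a shift or a turn outside -1 to 1 is refused whole. A call with a gripper value outside its range is refused whole. The fingers move at their own pace and stop on an object; "squeeze" is the grip in N (left out, the last holds). Time passes only in rows, so rows that repeat a pose let the fingers close. It gives the time, the measured TCP pose, the force, the opening and the grip force at its end, in the units of the state.
- ctrl.get_obs(): the state, without advancing time (a new reading comes with each control period).
- ctrl.get_image(name): name is "side" or "top" or "wrist"; returns a dict with "img" (384x512x3 uint8, red, green, blue), "fx", "fy", "cx", "cy" (pixels), "D" ([k1, k2, p1, p2, k3] as OpenCV has them; the pictures are not rectified), "rvec" (rotation vector, rad) and "tvec" (3), from world to camera coordinates, as OpenCV has them. Camera axes: x right, y down, z forward; pixel columns grow to the right and rows downward; lengths in m; the calibration is good to about 2 mm. A picture is of the moment at which its call begins. There is no depth.
- ctrl.finish_job(): hands the job in; it is judged then, once.
The state is a dict: "t": time; "q": joint angles; "dq": joint speeds; "effort": joint torques, N m; "tool_pos": TCP position; "tool_rot": TCP orientation; "contact_force": force on the tool from outside, world axes, zero at the start; "wrist_torque": the same for the moment, N m; "opening": finger opening in m; "grip_force": force on a finger pad.
Only numpy, scipy, OpenCV 4.12 (cv2) and the standard library are available. Lean on these libraries where they do the work, as an engineer would, in place of code of your own. Each camera call takes 0.05 s, during which the arm holds its last target. There are 200 camera calls.

## Working session

There is one attempt and no reset: what is moved stays moved. The work goes in short steps, Python scripts to look and compute and a tool call to move; the robot and the scene stay as the last step left them, time stands still between calls to the robot, and variables do not carry over. Pictures are saved under pics/ and viewed, at most 10 in all, crops included, and the job is handed in when it is done.

Besides the shell and the picture viewer there is one more tool, called after ">>>" as name(argument=value, ...) on one line, values as JSON. step_arm: Moves the arm, as the interface text tells. Its arguments: {"type":"object","properties":{"targets":{"type":"array"},"squeeze":{"type":"number"}},"required":["targets"]}

```bash
mkdir -p pics; ls; python3 - <<'E'
from station import ctrl
import cv2,pickle,numpy as np
o=ctrl.get_obs(); print({k:np.round(v,3).tolist() for k,v in o.items()})
d={}
for n in("top","side"):
    r=ctrl.get_image(n); d[n]=r
    cv2.imwrite(f"pics/{n}0.png",cv2.resize(r["img"][:,:,::-1],(800,600),interpolation=cv2.INTER_CUBIC))
    R=cv2.Rodrigues(np.array(r["rvec"]))[0]; print(n,r["fx"],r["cx"],r["cy"],r["D"],(-R.T@np.array(r["tvec"]).ravel()).round(3))
pickle.dump(d,open("im0.pkl","wb"))
E
```

```text
pics
{'t': 0.0, 'q': [-1.404, 0.053, 1.614, 0.0, 1.476, -0.119], 'dq': [0.001, 0.001, -0.001, 0.0, -0.001, -0.001], 'effort': [-0.001, -39.368, -37.018, -0.0, 0.007, 0.0], 'tool_pos': [0.176, -0.599, 0.23], 'tool_rot': [-3.108, -0.447, 0.0], 'contact_force': [0.507, -0.296, -0.503], 'wrist_torque': [-0.016, -0.02, 0.02], 'grip_force': 0.0, 'opening': 0.085}
top 359.29351405385245 260.2282840876656 192.2349761273733 [-0.00894415  0.          0.          0.          0.        ] [0.406 0.013 1.105]
side 375.1201480668523 255.7912870032124 191.25660588054444 [-0.0044968  0.         0.         0.         0.       ] [ 0.306 -0.809  0.677]
```

View pics/top0.png

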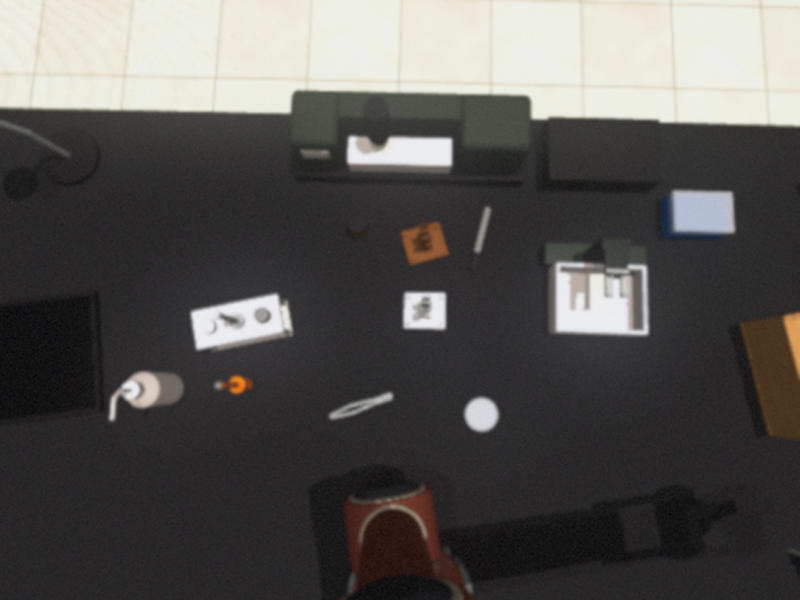

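View pics/side0.png

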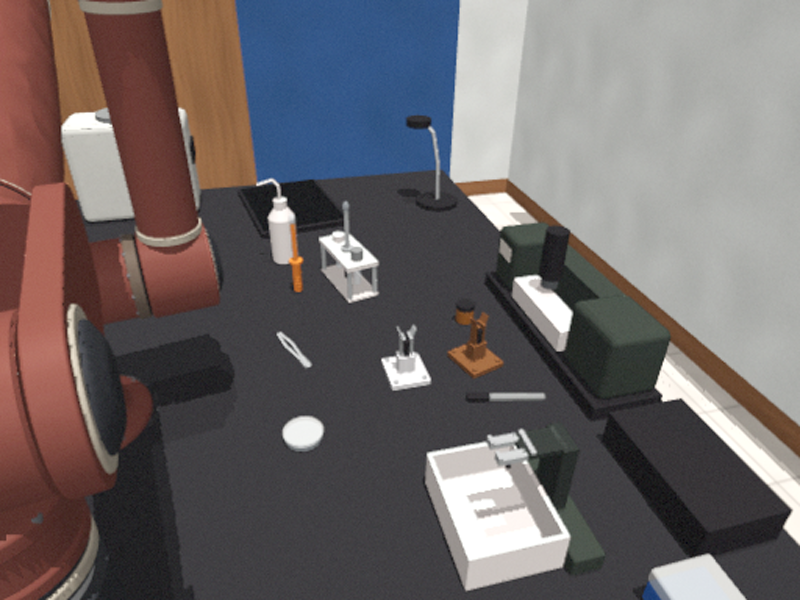

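The top view shows the rack at (240,322), the white clip at (425,310) and the bath at (600,298). In the side view the probe stands at (346,225) in the rack.

Things that could be taken for the probe: the orange stick at side (296,262) and the tubes at (338,237) and (356,254). I choose the steel stick in the rack. For the clip: the brown one at side (475,350) and the aluminium one at (405,365). I choose the aluminium one. Next come the close crops.

```bash
python3 - <<'E'
import cv2,pickle,numpy as np
d=pickle.load(open("im0.pkl","rb"))
def crop(n,x,y,w,h):  # native px, scale to 400x300
    c=cv2.resize(d[n]["img"][y:y+h,x:x+w,::-1],(400,300),interpolation=cv2.INTER_CUBIC)
    return cv2.convertScaleAbs(c,alpha=1.3) if n=="side" else c
# all 80x60 crops => scale 5
a=np.vstack([np.hstack([crop("top",115,180,80,60),crop("top",235,170,80,60)]),np.hstack([crop("top",345,150,80,60),crop("side",190,125,80,60)])])
cv2.imwrite("pics/c1.png",a)
b=np.vstack([np.hstack([crop("side",220,200,80,60),crop("side",270,265,107,80)]),np.hstack([crop("side",300,265,60,45),crop("top",115,180,60,45)])])
cv2.imwrite("pics/c2.png",b)
E
```

```text
(no output)
```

View pics/c1.png

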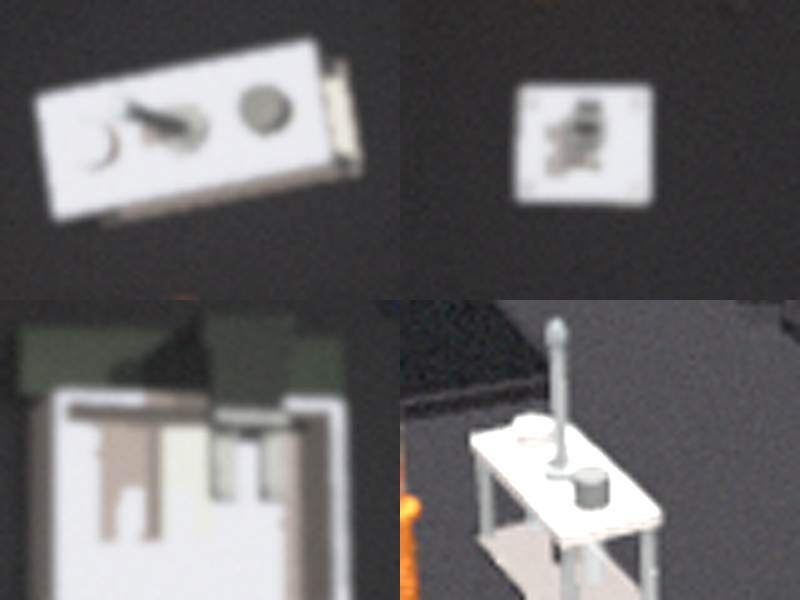

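View pics/c2.png

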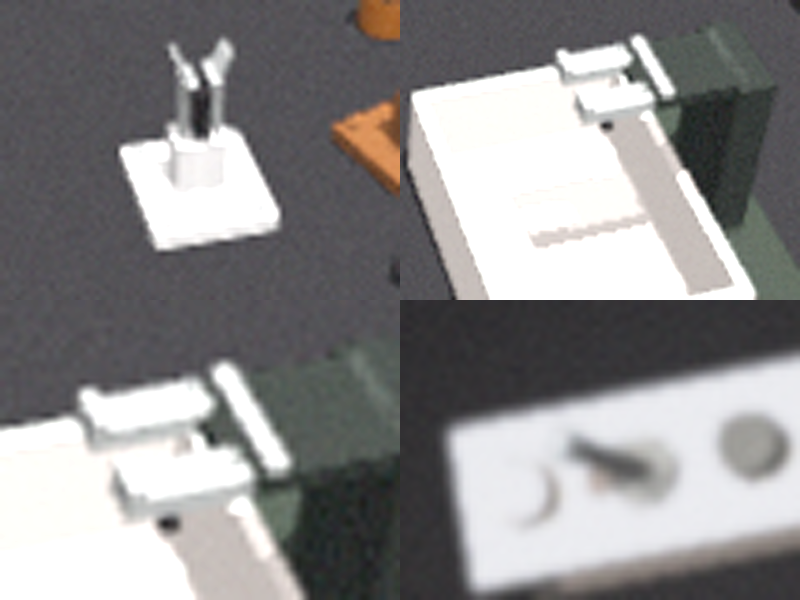

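```bash
cat > h.py <<'E'
import cv2,numpy as np,pickle
d=pickle.load(open("im0.pkl","rb"))
def ray(r,px):
    K=np.array([[r["fx"],0,r["cx"]],[0,r["fy"],r["cy"]],[0,0,1.]])
    u=cv2.undistortPoints(np.array(px,float).reshape(1,1,2),K,np.array(r["D"],float)).ravel()
    R=cv2.Rodrigues(np.array(r["rvec"],float))[0]; t=np.array(r["tvec"],float).ravel()
    return -R.T@t, R.T@np.array([u[0],u[1],1.])
def atz(r,px,z):
    c,v=ray(r,px); return c+v*(z-c[2])/v[2]
def tri(r1,p1,r2,p2):
    c1,v1=ray(r1,p1);c2,v2=ray(r2,p2); A=np.stack([v1,-v2],1)
    s=np.linalg.lstsq(A,c2-c1,rcond=None)[0]; a,b=c1+v1*s[0],c2+v2*s[1]; return (a+b)/2,np.linalg.norm(a-b)
def proj(r,P):
    K=np.array([[r["fx"],0,r["cx"]],[0,r["fy"],r["cy"]],[0,0,1.]])
    return cv2.projectPoints(np.array(P,float).reshape(-1,1,3),np.array(r["rvec"],float),np.array(r["tvec"],float),K,np.array(r["D"],float))[0].reshape(-1,2)
E
python3 - <<'E'
from h import *
np.set_printoptions(precision=4,suppress=True)
T,S=d["top"],d["side"]
n=lambda x,y,ox,oy,s=5:(x/s+ox-.4,y/s+oy-.4)
def rect(cs,z,r,name):
    P=np.array([atz(r,c,z) for c in cs]); e=np.diff(np.vstack([P,P[:1]]),axis=0)[:,:2]
    print(name,P.mean(0),"edges",np.linalg.norm(e,axis=1),"dirs deg",np.degrees(np.arctan2(e[:,1],e[:,0])))
rect([n(*p,115,180) for p in[(36,95),(316,38),(334,163),(53,221)]],.085,T,"rack")
rect([n(*p,235,170) for p in[(117,85),(253,85),(253,205),(115,204)]],.012,T,"clip")
print("collar",atz(T,n(184,128,115,180),.091),"tubestopper",atz(T,n(265,108,115,180),.105), "bulb/tip",atz(T,n(133,108,115,180),.197),tri(T,n(133,108,115,180),S,n(156,24,190,125)))
print("collar side",atz(S,n(160,168,190,125),.091))
# fork prong ends/tops: top crop origin 345,150
print("fork prongs end L,R, root L,R:",[atz(T,n(x,y,345,150),.14) for x,y in[(222,198),(274,198),(222,125),(270,125)]])
rect([n(*p,345,150) for p in[(30,85),(348,96)]]+[(648/800*512,334/600*384),(555/800*512,334/600*384)],.06,T,"bath rim")
# orange: side bottom (298,290)/800 , top (293,224)
f=lambda x,y:(x*.64,y*.64)
print("orange base",atz(S,f(298,291),0),"collar/any",tri(T,f(238,384),S,f(296,260)),"tip",tri(T,f(217,385),S,f(293,226)))
print("dish",atz(T,f(482,415),.016),"bottle",atz(T,f(132,388),.15),"jar",atz(T,f(358,229),.042),"brown",atz(T,f(424,243),.02))
print("clip leaf tops side",[atz(S,n(x,y,220,200),.1) for x,y in[(172,46),(226,44)]],[atz(T,n(x,y,235,170),.1) for x,y in[(588,110),(572,160)] for x in [x-400]])
E
```

```text
rack [0.5009 0.329  0.085 ] edges [0.1632 0.0731 0.1622 0.0733] dirs deg [ -76.8612 -168.6448  103.2189   12.0818]
clip [ 0.5383 -0.0149  0.012 ] edges [0.0837 0.074  0.0842 0.0734] dirs deg [ -88.5439 -179.0608   91.0501    0.581 ]
collar [0.5008 0.3277 0.091 ] tubestopper [0.5119 0.2785 0.105 ] bulb/tip [0.5004 0.3215 0.197 ] (array([0.4995, 0.3214, 0.1975]), np.float64(0.0017042451765588913))
collar side [0.4979 0.3247 0.091 ]
fork prongs end L,R, root L,R: [array([ 0.5563, -0.3299,  0.14  ]), array([ 0.557 , -0.3582,  0.14  ]), array([ 0.5966, -0.3309,  0.14  ]), array([ 0.5973, -0.3571,  0.14  ])]
bath rim [ 0.5644 -0.3426  0.06  ] edges [0.1885 0.1336 0.1735 0.1403] dirs deg [-90.5507 178.7676  91.4483   4.9848]
orange base [0.3848 0.3172 0.    ] collar/any (array([0.3869, 0.3223, 0.0748]), np.float64(0.00036976226613665296)) tip (array([0.3869, 0.3352, 0.1491]), np.float64(0.0028988474784659404))
dish [ 0.3395 -0.1291  0.016 ] bottle [0.3766 0.4786 0.15  ] jar [0.6904 0.1182 0.042 ] brown [ 0.6711 -0.0113  0.02  ]
clip leaf tops side [array([ 0.5242, -0.0073,  0.1   ]), array([ 0.553 , -0.0126,  0.1   ])] [array([ 0.5473, -0.0142,  0.1   ]), array([ 0.5186, -0.0058,  0.1   ])]
```

The probe is in the rack's middle hole at (0.500, 0.326), leaning slightly. The clip is at (0.538, -0.015) with its axis along world y. The fork seat is at about (0.580, -0.344), and the measured sizes agree with the given ones. Plan:

1. Grip the rod pointing about 50° and tilted 15° down.
2. Clip it with the tip toward +y.
3. Regrasp the handle from above, then hang the probe with the tool horizontal.

```bash
cat >> h.py <<'E'
from scipy.spatial.transform import Rotation as Rn
def rot(yaw,pit,sgn=1):
    """tool z at azimuth yaw, pitch pit below horizontal (90=down); x'= tool x: up side (yaw dir when down) times sgn"""
    y,p=np.radians([yaw,pit]); h=np.array([np.cos(y),np.sin(y),0]); k=np.array([0,0,1.])
    z=h*np.cos(p)-k*np.sin(p); x=sgn*(h*np.sin(p)+k*np.cos(p)); return np.stack([x,np.cross(z,x),z],1)
def go(pos,R,p0=None,R0=None):
    from station import ctrl
    o=ctrl.get_obs(); p0=o["tool_pos"] if p0 is None else p0
    R0=Rn.from_rotvec(o["tool_rot"]) if R0 is None else Rn.from_matrix(R0)
    w=(Rn.from_matrix(R)*R0.inv()).as_rotvec()
    print("travel",((np.array(pos)-p0)/.6).round(4).tolist(),"angular",(w/(np.pi/4)).round(4).tolist(),"deg",np.degrees(np.linalg.norm(w)).round(1))
def tcp(P,R,back=0): return np.array(P)+R[:,2]*(.019-back)
E
python3 - <<'E'
from h import *
R0=rot(16.4,90); w1=[.45,-.25,.4]
go(w1,R0)
R1=rot(50,90); w2=[.40,.12,.36]; go(w2,R1,w1,R0)
R2=rot(50,15); P=[.500,.3255,.135]; 
pre=tcp(P,R2,.10); print(pre,tcp(P,R2)); go(pre,R2,w2,R1)
print(np.array([0.176,-.599,.23]))
E
```

```text
travel [0.4565, 0.5818, 0.2831] angular [-0.0024, -0.0004, 0.0006] deg 0.1
travel [-0.0833, 0.6167, -0.0667] angular [0.0, -0.0, 0.7467] deg 33.6
[0.4497083  0.26556469 0.15596434] [0.51179682 0.3395589  0.13008244]
travel [0.0828, 0.2426, -0.3401] angular [1.2767, -1.0713, -0.0] deg 75.0
[ 0.176 -0.599  0.23 ]
```

>>> step_arm(targets=[{"travel":[0.2,0.2,0.283],"angular":[0,0,0],"gripper":0.5},{"travel":[0.2,0.2,0.283],"angular":[0,0,0],"gripper":0.5},{"travel":[0.2,0.2,0.283],"angular":[0,0,0],"gripper":0.5},{"travel":[0.457,0.582,0.283],"angular":[0,0,0],"gripper":0.5},{"travel":[0.457,0.582,0.283],"angular":[0,0,0],"gripper":0.5},{"travel":[0.457,0.582,0.283],"angular":[0,0,0],"gripper":0.5},{"travel":[0.457,0.582,0.283],"angular":[0,0,0],"gripper":0.5},{"travel":[0.457,0.582,0.283],"angular":[0,0,0],"gripper":0.5},{"travel":[0.457,0.582,0.283],"angular":[0,0,0],"gripper":0.5},{"travel":[0.457,0.582,0.283],"angular":[0,0,0],"gripper":0.5}], squeeze=100)

```text
t: 1.1
tool_pos: [0.4512, -0.2483, 0.4012]
tool_rot: [-3.109, -0.448, -0.0]
contact_force: [0.5, -0.5, 0.8]
opening: 0.0428
grip_force: 0.0
```

>>> step_arm(targets=[{"travel":[-0.083,0.617,-0.067],"angular":[0,0,0.747],"gripper":0.5},{"travel":[-0.083,0.617,-0.067],"angular":[0,0,0.747],"gripper":0.5},{"travel":[-0.083,0.617,-0.067],"angular":[0,0,0.747],"gripper":0.5},{"travel":[-0.083,0.617,-0.067],"angular":[0,0,0.747],"gripper":0.5},{"travel":[-0.083,0.617,-0.067],"angular":[0,0,0.747],"gripper":0.5},{"travel":[-0.083,0.617,-0.067],"angular":[0,0,0.747],"gripper":0.5},{"travel":[-0.083,0.617,-0.067],"angular":[0,0,0.747],"gripper":0.5},{"travel":[-0.083,0.617,-0.067],"angular":[0,0,0.747],"gripper":0.5},{"travel":[-0.083,0.617,-0.067],"angular":[0,0,0.747],"gripper":0.5},{"travel":[-0.083,0.617,-0.067],"angular":[0,0,0.747],"gripper":0.5}])

```text
t: 2.1
tool_pos: [0.4004, 0.1199, 0.3605]
tool_rot: [2.846, 1.329, -0.001]
contact_force: [-0.3, -0.2, -0.8]
opening: 0.0424
grip_force: 0.0
```

```bash
python3 - <<'E'
from h import *
from station import ctrl
o=ctrl.get_obs(); print(o["t"],o["q"],o["tool_pos"],o["tool_rot"])
R2=rot(50,15); P=[.500,.3255,.135]
Rm=rot(50,50); m=[.40,.19,.30]; go(m,Rm); go(tcp(P,R2,.10),R2,m,Rm)
E
```

```text
2.1 [ 1.12876648e-01 -5.02046439e-01  1.87148721e+00 -5.22394561e-04
  1.77287909e+00  8.09685163e-01] [0.40036278 0.11991579 0.36049426] [ 2.84621045e+00  1.32932148e+00 -1.33874926e-03]
travel [-0.0006, 0.1168, -0.1008] angular [0.682, -0.5718, -0.0015] deg 40.1
travel [0.0828, 0.1259, -0.2401] angular [0.5958, -0.4999, -0.0] deg 35.0
```

>>> step_arm(targets=[{"travel":[0,0.117,-0.1],"angular":[0.682,-0.572,0],"gripper":0.5},{"travel":[0,0.117,-0.1],"angular":[0.682,-0.572,0],"gripper":0.5},{"travel":[0,0.117,-0.1],"angular":[0.682,-0.572,0],"gripper":0.5},{"travel":[0,0.117,-0.1],"angular":[0.682,-0.572,0],"gripper":0.5},{"travel":[0,0.117,-0.1],"angular":[0.682,-0.572,0],"gripper":0.5},{"travel":[0,0.117,-0.1],"angular":[0.682,-0.572,0],"gripper":0.5},{"travel":[0,0.117,-0.1],"angular":[0.682,-0.572,0],"gripper":0.5}])

```text
t: 2.8
tool_pos: [0.4011, 0.1886, 0.3012]
tool_rot: [-2.457, -1.141, -0.894]
contact_force: [0.4, 0.1, 0.3]
opening: 0.0425
grip_force: 0.0
```

>>> step_arm(targets=[{"travel":[0.083,0.126,-0.24],"angular":[0.596,-0.5,0],"gripper":0.5},{"travel":[0.083,0.126,-0.24],"angular":[0.596,-0.5,0],"gripper":0.5},{"travel":[0.083,0.126,-0.24],"angular":[0.596,-0.5,0],"gripper":0.5},{"travel":[0.083,0.126,-0.24],"angular":[0.596,-0.5,0],"gripper":0.5},{"travel":[0.083,0.126,-0.24],"angular":[0.596,-0.5,0],"gripper":0.5},{"travel":[0.083,0.126,-0.24],"angular":[0.596,-0.5,0],"gripper":0.5},{"travel":[0.083,0.126,-0.24],"angular":[0.596,-0.5,0],"gripper":0.5},{"travel":[0.083,0.126,-0.24],"angular":[0.596,-0.5,0],"gripper":0.5}])

```text
t: 3.6
tool_pos: [0.4574, 0.2674, 0.1574]
tool_rot: [-1.948, -0.913, -1.492]
contact_force: [0.2, -0.2, -0.6]
opening: 0.0427
grip_force: 0.0
```

```bash
python3 - <<'E'
from h import *
from station import ctrl
R2=rot(50,15); P=[.500,.3255,.135]
o=ctrl.get_obs(); print(o["t"],np.round(o["q"],2),o["tool_pos"])
go(tcp(P,R2),R2)
out=[]
for n in("side","wrist"):
    r=ctrl.get_image(n); out.append(cv2.convertScaleAbs(r["img"][:,:,::-1],alpha=1.2)); pickle.dump(r,open(n+"1.pkl","wb"))
    if n=="side":
        print(proj(r,[[.5,.3255,.135]]))
        out[-1]=cv2.resize(out[-1][90:282,130:386],(400,300)); 
    else: print(proj(r,[[.5,.3255,.135]])); out[-1]=cv2.resize(out[-1],(400,300))
cv2.imwrite("pics/g1.png",np.hstack(out))
E
```

```text
3.6 [-0.05 -0.49  2.58  1.65  0.89 -0.45] [0.45738024 0.26744491 0.15742649]
travel [0.0907, 0.1202, -0.0456] angular [-0.0002, -0.0018, -0.0061] deg 0.3
[[221.67951322 146.30251341]]
[[248.08005585 207.35018577]]
```

View pics/g1.png

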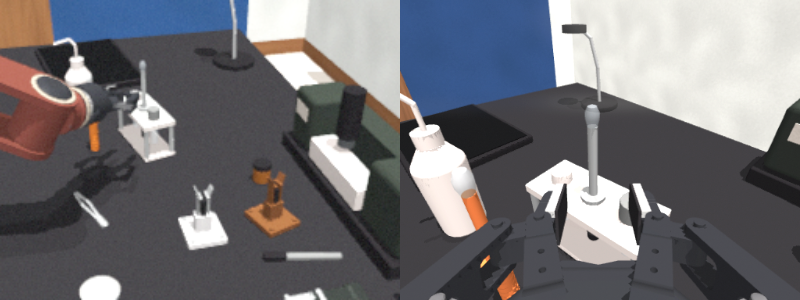

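The side view shows the hand before the rack. In the wrist view the rod stands between the fingers at about (592,165) and the glass at (592,117), and the tubes are lower down. Elbow joint 3 is at its limit here, which leaves about 8 mm of x error, so I go in partway and then re-measure.

>>> step_arm(targets=[{"travel":[0.03,0.036,-0.014],"angular":[0,0,0],"gripper":0.5},{"travel":[0.05,0.06,-0.022],"angular":[0,0,0],"gripper":0.5},{"travel":[0.05,0.06,-0.022],"angular":[0,0,0],"gripper":0.5}])

```text
t: 4.0
tool_pos: [0.488, 0.3043, 0.1454]
tool_rot: [-1.945, -0.914, -1.495]
contact_force: [0.0, 0.1, 0.6]
opening: 0.0423
grip_force: 0.0
```

```bash
python3 - <<'E'
from h import *
from station import ctrl
R2=rot(50,15); P=[.500,.3255,.135]
o=ctrl.get_obs(); print(o["t"],np.round(o["q"],2),o["tool_pos"],o["contact_force"])
go(tcp(P,R2),R2)
E
```

```text
4.0 [ 0.07 -0.29  2.47  1.81  0.8  -0.61] [0.48797433 0.30430906 0.1453562 ] [0.0110276  0.08258686 0.56220609]
travel [0.0397, 0.0587, -0.0255] angular [-0.0012, 0.002, -0.0069] deg 0.3
```

>>> step_arm(targets=[{"travel":[0.02,0.03,-0.013],"angular":[0,0,0],"gripper":0.5},{"travel":[0.04,0.058,-0.0255],"angular":[0,0,0],"gripper":0.5},{"travel":[0.04,0.058,-0.0255],"angular":[0,0,0],"gripper":0.5}])

```text
t: 4.3
tool_pos: [0.5113, 0.3387, 0.1293]
tool_rot: [-1.946, -0.913, -1.495]
contact_force: [-0.4, 0.9, 0.2]
opening: 0.0426
grip_force: 0.0
```

>>> step_arm(targets=[{"travel":[0,0,0],"angular":[0,0,0],"gripper":0},{"travel":[0,0,0],"angular":[0,0,0],"gripper":0},{"travel":[0,0,0],"angular":[0,0,0],"gripper":0},{"travel":[0,0,0],"angular":[0,0,0],"gripper":0},{"travel":[0,0,0],"angular":[0,0,0],"gripper":0},{"travel":[0,0,0],"angular":[0,0,0],"gripper":0}], squeeze=100)

```text
t: 4.9
tool_pos: [0.5109, 0.3376, 0.129]
tool_rot: [-1.947, -0.91, -1.496]
contact_force: [-2.6, -3.5, 3.5]
opening: 0.0065
grip_force: 98.0
```

>>> step_arm(targets=[{"travel":[0,0,0.05],"angular":[0,0,0],"gripper":0},{"travel":[0,0,0.1],"angular":[0,0,0],"gripper":0},{"travel":[0,0,0.15],"angular":[0,0,0],"gripper":0},{"travel":[0,0,0.2],"angular":[0,0,0],"gripper":0},{"travel":[0,0,0.22],"angular":[0,0,0],"gripper":0},{"travel":[0,0,0.22],"angular":[0,0,0],"gripper":0}])

```text
t: 5.5
tool_pos: [0.5113, 0.3378, 0.2631]
tool_rot: [-1.945, -0.913, -1.5]
contact_force: [0.8, -0.2, -1.7]
opening: 0.0065
grip_force: 98.2
```

```bash
python3 - <<'E'
from h import *
from station import ctrl
o=ctrl.get_obs(); print(o["t"],np.round(o["q"],2),o["tool_pos"],o["opening"],o["grip_force"])
R=Rn.from_rotvec(o["tool_rot"]).as_matrix(); g=o["tool_pos"]-.019*R[:,2]; print("grasp",g,"z",R[:,2])
out=[]
for n in("side","wrist","top"):
    r=ctrl.get_image(n); im=cv2.convertScaleAbs(r["img"][:,:,::-1],alpha=1.2); pickle.dump(r,open(n+"2.pkl","wb"))
    if n=="wrist": out.append(cv2.resize(im,(400,300)));print(proj(r,[g]))
    else:
        c=proj(r,[g])[0].astype(int); x0,y0=c[0]-40,c[1]-30; print(n,x0,y0)
        out.append(cv2.resize(im[y0:y0+60,x0:x0+80],(400,300),interpolation=cv2.INTER_CUBIC))
cv2.imwrite("pics/g2.png",np.vstack([np.hstack(out[:2]),np.hstack([out[2],out[2]*0])]))
E
```

```text
5.5 [ 0.16 -0.47  2.36  1.55  0.68 -0.2 ] [0.51127607 0.33778397 0.26312624] 0.006465632384015057 98.24709892272949
grasp [0.49949866 0.32368621 0.26797864] z [ 0.61986374  0.74198729 -0.25538953]
side 180 78
[[255.26791247 261.58195845]]
top 90 168
```

View pics/g2.png

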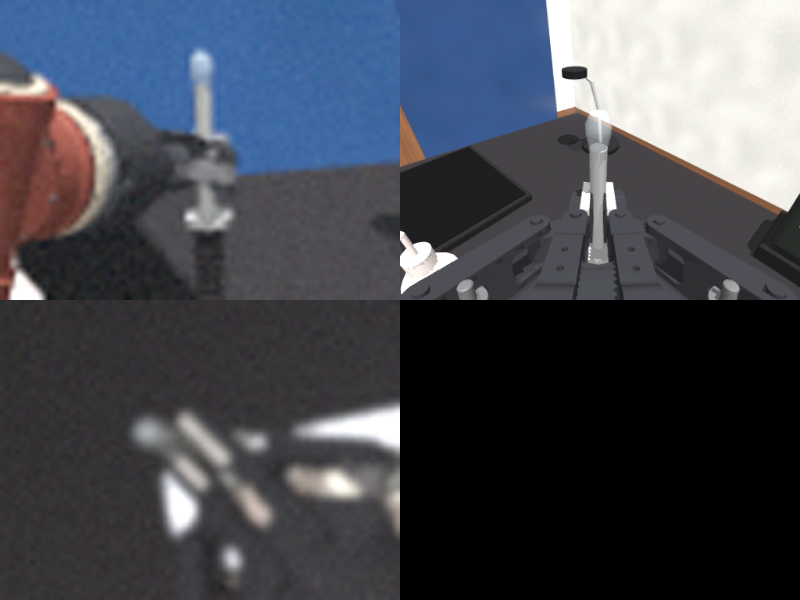

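The probe is held upright: in the side crop the bulb is at (202,68) and the collar at (208,217), in the top crop the bulb is at (150,132). Nothing touches the glass. Next I work out the in-hand pose.

```bash
python3 - <<'E'
from h import *
from station import ctrl
np.set_printoptions(precision=4,suppress=True)
S=pickle.load(open("side2.pkl","rb"));T=pickle.load(open("top2.pkl","rb"))
B,e=tri(S,(180+202/5-.4,78+68/5-.4),T,(90+150/5-.4,168+132/5-.4)); print("bulb c",B,e)
o=ctrl.get_obs(); R=Rn.from_rotvec(o["tool_rot"]).as_matrix(); g=o["tool_pos"]-.019*R[:,2]
c,v=ray(S,(180+208/5-.4,78+217/5-.4)); v/=np.linalg.norm(v)
# collar centre: on ray, 98 mm from B (nearest branch to below)
w=c-B; b=w@v; disc=b*b-(w@w-.098**2)
for s in(-1,1):
    C=c+v*(-b+s*np.sqrt(max(disc,0))); ax=(B-C)/np.linalg.norm(B-C); print("collar",C,"axis",ax,"in tool",R.T@ax, "disc",disc)
C=c+v*(-b); print("closest",C,np.linalg.norm(C-B))
print("grasp",g,"s at grasp by bulb",.171-(B[2]-g[2]))
E
```

```text
bulb c [0.5021 0.3282 0.3211] 6.466949739295571e-05
collar [0.4907 0.2618 0.2499] axis [0.1162 0.678  0.7258] in tool [ 0.8552 -0.3468  0.3852] disc 0.0013496149855216633
collar [0.5024 0.3292 0.2231] axis [-0.0024 -0.0097  1.    ] in tool [ 0.9629  0.002  -0.2697] disc 0.0013496149855216633
closest [0.4966 0.2955 0.2365] 0.09085364612649348
grasp [0.4983 0.3235 0.2629] s at grasp by bulb 0.11280960872563708
```

```bash
python3 - <<'E'
from h import *
from station import ctrl
np.set_printoptions(precision=4,suppress=True)
o=ctrl.get_obs(); print(o["t"],o["tool_pos"],o["q"],o["dq"],o["contact_force"])
# waypoints: carry to the clip, probe axis = tool-frame (cos15,0,-sin15)
p=o["tool_pos"]
Ra=rot(50,60); a=[.46,.25,.33]; go(a,Ra)
E
```

```text
5.65 [0.51   0.3376 0.2579] [ 0.1619 -0.468   2.3679  1.5529  0.6848 -0.1971] [-0.0018  0.0133  0.007  -0.0013  0.002   0.0025] [ 0.7019  0.9654 -1.3045]
travel [-0.0833, -0.1459, 0.1202] angular [-0.7666, 0.6376, -0.0023] deg 44.9
```

```bash
python3 - <<'E'
from h import *
Ra=rot(50,60); a=[.46,.25,.33]
Rb=rot(70,88); b=[.50,.12,.32]; go(b,Rb,a,Ra)
Rc=rot(91,105); P=np.array([.5365,.017,.150]); c=tcp(P,Rc); print(c); go(c,Rc,b,Rb)
E
```

```text
travel [0.0667, -0.2167, -0.0167] angular [-0.5416, 0.3127, 0.4355] deg 34.3
[0.53658582 0.01208319 0.13164741]
travel [0.061, -0.1799, -0.3139] angular [-0.3747, 0.0627, 0.4632] deg 27.0
```

>>> step_arm(targets=[{"travel":[-0.02,-0.03,0.12],"angular":[0,0,0],"gripper":0},{"travel":[-0.083,-0.146,0.12],"angular":[-0.767,0.638,0],"gripper":0},{"travel":[-0.083,-0.146,0.12],"angular":[-0.767,0.638,0],"gripper":0},{"travel":[-0.083,-0.146,0.12],"angular":[-0.767,0.638,0],"gripper":0},{"travel":[-0.083,-0.146,0.12],"angular":[-0.767,0.638,0],"gripper":0},{"travel":[-0.083,-0.146,0.12],"angular":[-0.767,0.638,0],"gripper":0},{"travel":[-0.083,-0.146,0.12],"angular":[-0.767,0.638,0],"gripper":0},{"travel":[-0.083,-0.146,0.12],"angular":[-0.767,0.638,0],"gripper":0},{"travel":[-0.083,-0.146,0.12],"angular":[-0.767,0.638,0],"gripper":0}])

```text
t: 6.55
tool_pos: [0.4604, 0.2505, 0.3298]
tool_rot: [-2.569, -1.203, -0.687]
contact_force: [-0.8, 0.8, -1.5]
opening: 0.0063
grip_force: 98.1
```

>>> step_arm(targets=[{"travel":[0.067,-0.217,-0.017],"angular":[-0.542,0.313,0.436],"gripper":0},{"travel":[0.067,-0.217,-0.017],"angular":[-0.542,0.313,0.436],"gripper":0},{"travel":[0.067,-0.217,-0.017],"angular":[-0.542,0.313,0.436],"gripper":0},{"travel":[0.067,-0.217,-0.017],"angular":[-0.542,0.313,0.436],"gripper":0},{"travel":[0.067,-0.217,-0.017],"angular":[-0.542,0.313,0.436],"gripper":0},{"travel":[0.067,-0.217,-0.017],"angular":[-0.542,0.313,0.436],"gripper":0}])

```text
t: 7.15
tool_pos: [0.5002, 0.1201, 0.3202]
tool_rot: [-2.551, -1.79, -0.046]
contact_force: [0.4, -0.3, -1.0]
opening: 0.0063
grip_force: 98.3
```

>>> step_arm(targets=[{"travel":[0.061,-0.18,-0.15],"angular":[-0.375,0.063,0.463],"gripper":0},{"travel":[0.061,-0.18,-0.2],"angular":[-0.375,0.063,0.463],"gripper":0},{"travel":[0.061,-0.18,-0.25],"angular":[-0.375,0.063,0.463],"gripper":0},{"travel":[0.061,-0.18,-0.314],"angular":[-0.375,0.063,0.463],"gripper":0},{"travel":[0.061,-0.18,-0.314],"angular":[-0.375,0.063,0.463],"gripper":0},{"travel":[0.061,-0.18,-0.314],"angular":[-0.375,0.063,0.463],"gripper":0},{"travel":[0.061,-0.18,-0.314],"angular":[-0.375,0.063,0.463],"gripper":0}])

```text
t: 7.85
tool_pos: [0.537, 0.0119, 0.134]
tool_rot: [2.063, 2.102, -0.27]
contact_force: [0.6, 1.7, 0.1]
opening: 0.0059
grip_force: 98.3
```

```bash
python3 - <<'E'
from h import *
from station import ctrl
np.set_printoptions(precision=4,suppress=True)
o=ctrl.get_obs(); print(o["t"],np.round(o["q"],2),o["tool_pos"],o["opening"],o["grip_force"])
R=Rn.from_rotvec(o["tool_rot"]).as_matrix(); g=o["tool_pos"]-.019*R[:,2]; print("grasp",g)
ax=R@[np.cos(np.radians(15)),0,-np.sin(np.radians(15))]; print("ax",ax)
Rc=rot(91,105); P=np.array([.5365,.017,.150]); go(tcp(P,Rc),Rc)
out=[]
for n in("side","top"):
    r=ctrl.get_image(n); im=cv2.convertScaleAbs(r["img"][:,:,::-1],alpha=1.2 if n=="side" else 2); pickle.dump(r,open(n+"3.pkl","wb"))
    c=proj(r,[[.537,-.013,.12]])[0].astype(int); x0,y0=c[0]-40,c[1]-45; print(n,x0,y0, proj(r,[g+ax*(.171-.118),g+ax*(.073-.118),g+ax*(-.118)]))
    out.append(cv2.resize(im[y0:y0+90,x0:x0+80],(400,450),interpolation=cv2.INTER_CUBIC))
cv2.imwrite("pics/g3.png",np.hstack(out))
E
```

```text
7.85 [ 0.02 -0.05  1.9  -0.27  1.3   0.07] [0.537  0.0119 0.134 ] 0.0059295915818126845 98.29746007919312
grasp [0.5369 0.0168 0.1524]
ax [-0.0185  0.9998  0.0026]
travel [-0.0007, 0.0003, -0.004] angular [-0.0033, -0.0019, -0.0013] deg 0.2
side 219 158 [[251.1507 177.49  ]
 [261.3171 195.9067]
 [270.0436 211.7153]]
top 231 149 [[241.3367 192.2612]
 [277.9498 192.5277]
 [305.2253 192.7262]]
```

View pics/g3.png

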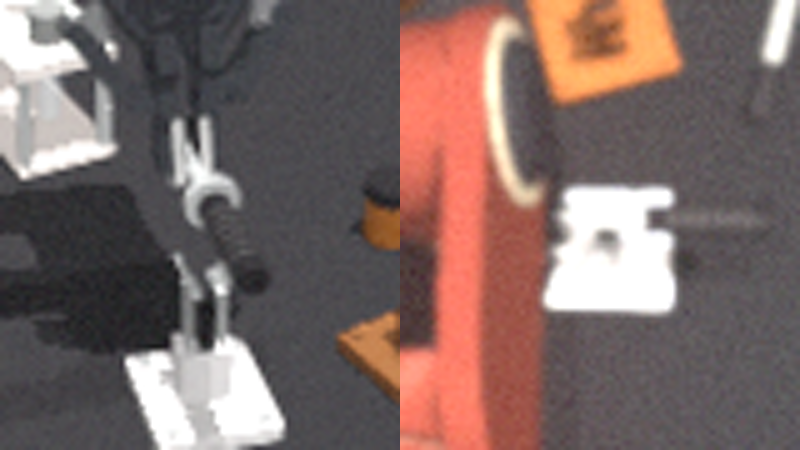

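The probe is level above the clip with its collar at (212,195) and tail at (255,275) in the side crop, as predicted within 2 mm. The clip is at (203,300). Next I lower it in steps.

>>> step_arm(targets=[{"travel":[0.001,0,-0.03],"angular":[0,0,0],"gripper":0},{"travel":[0.001,0,-0.055],"angular":[0,0,0],"gripper":0},{"travel":[0.001,0,-0.075],"angular":[0,0,0],"gripper":0},{"travel":[0.001,0,-0.09],"angular":[0,0,0],"gripper":0},{"travel":[0.001,0,-0.09],"angular":[0,0,0],"gripper":0}], squeeze=120)

```text
t: 8.45
tool_pos: [0.5376, 0.0113, 0.0784]
tool_rot: [2.061, 2.103, -0.276]
contact_force: [-0.3, -5.6, -4.5]
opening: 0.0058
grip_force: 118.1
```

>>> step_arm(targets=[{"travel":[0,0,-0.006],"angular":[0,0,0],"gripper":0},{"travel":[0,0,-0.012],"angular":[0,0,0],"gripper":0},{"travel":[0,0,-0.018],"angular":[0,0,0],"gripper":0},{"travel":[0,0,-0.022],"angular":[0,0,0],"gripper":0},{"travel":[0,0,-0.022],"angular":[0,0,0],"gripper":0}])

```text
t: 8.95
tool_pos: [0.5388, 0.0114, 0.0672]
tool_rot: [2.061, 2.101, -0.272]
contact_force: [-1.5, -4.4, 1.9]
opening: 0.0058
grip_force: 118.5
```

```bash
python3 - <<'E'
from h import *
from station import ctrl
np.set_printoptions(precision=4,suppress=True)
o=ctrl.get_obs(); R=Rn.from_rotvec(o["tool_rot"]).as_matrix(); print("grasp",o["tool_pos"]-.019*R[:,2],o["contact_force"],o["wrist_torque"])
E
```

```text
grasp [0.5388 0.0163 0.0855] [-1.4726 -4.3684  1.8713] [-0.8637  0.093  -0.0499]
```

>>> step_arm(targets=[{"travel":[0,-0.003,0],"angular":[0,0,0],"gripper":0},{"travel":[0,-0.006,0],"angular":[0,0,0],"gripper":0},{"travel":[0,-0.006,0],"angular":[0,0,0],"gripper":0}])

```text
t: 9.25
tool_pos: [0.5388, 0.0101, 0.067]
tool_rot: [2.064, 2.104, -0.266]
contact_force: [-1.4, 4.6, 3.9]
opening: 0.0058
grip_force: 118.6
```

```bash
python3 - <<'E'
from h import *
from station import ctrl
np.set_printoptions(precision=4,suppress=True)
o=ctrl.get_obs(); R=Rn.from_rotvec(o["tool_rot"]).as_matrix(); print("grasp",o["tool_pos"]-.019*R[:,2],o["contact_force"],o["wrist_torque"])
out=[]
for n in("side","top"):
    r=ctrl.get_image(n); im=cv2.convertScaleAbs(r["img"][:,:,::-1],alpha=1.2 if n=="side" else 2); pickle.dump(r,open(n+"4.pkl","wb"))
    c=proj(r,[[.537,-.013,.09]])[0].astype(int); x0,y0=c[0]-25,c[1]-30; print(n,x0,y0)
    out.append(cv2.resize(im[y0:y0+60,x0:x0+50],(400,480),interpolation=cv2.INTER_CUBIC))
cv2.imwrite("pics/g4.png",np.hstack(out))
E
```

```text
grasp [0.5387 0.0149 0.0854] [-1.4193  4.6088  3.9402] [ 0.557   0.1955 -0.1064]
side 234 182
top 246 165
```

View pics/g4.png

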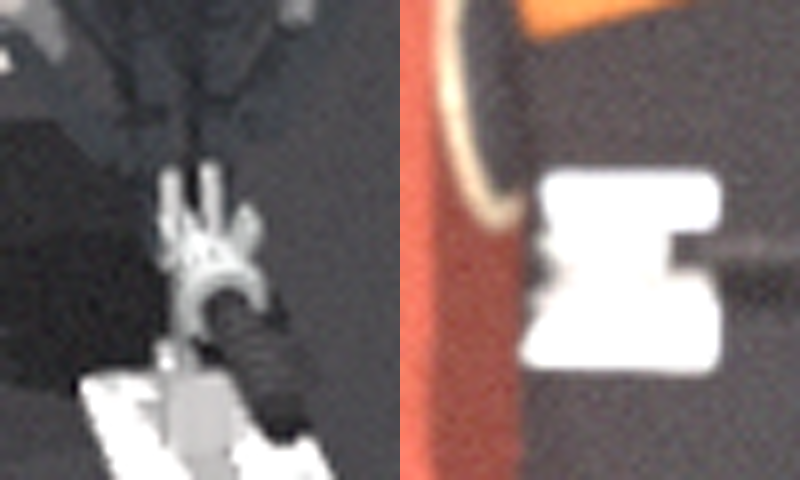

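>>> step_arm(targets=[{"travel":[0,0.002,-0.003],"angular":[0,0,0],"gripper":0},{"travel":[0,0.002,-0.006],"angular":[0,0,0],"gripper":0},{"travel":[0,0.002,-0.009],"angular":[0,0,0],"gripper":0},{"travel":[0,0.002,-0.009],"angular":[0,0,0],"gripper":0}])

```text
t: 9.75
tool_pos: [0.5393, 0.0102, 0.0652]
tool_rot: [2.063, 2.101, -0.271]
contact_force: [-11.6, 5.1, 22.9]
opening: 0.0059
grip_force: 121.0
```

```bash
python3 - <<'E'
from h import *
from station import ctrl
np.set_printoptions(precision=4,suppress=True)
o=ctrl.get_obs(); R=Rn.from_rotvec(o["tool_rot"]).as_matrix(); print("grasp",o["tool_pos"]-.019*R[:,2],o["contact_force"],o["wrist_torque"])
E
```

```text
grasp [0.5393 0.0151 0.0836] [-11.5569   5.0829  22.915 ] [-0.6175  1.7517 -0.7878]
```

>>> step_arm(targets=[{"travel":[0,0,0.004],"angular":[0,0,0],"gripper":0},{"travel":[0,0,0.008],"angular":[0,0,0],"gripper":0},{"travel":[0,0,0.008],"angular":[0,0,0],"gripper":0}])

```text
t: 10.05
tool_pos: [0.5389, 0.0101, 0.0667]
tool_rot: [2.061, 2.103, -0.269]
contact_force: [-1.6, 2.1, 6.6]
opening: 0.006
grip_force: 118.6
```

>>> step_arm(targets=[{"travel":[0,0,0.003],"angular":[0,0,0],"gripper":0},{"travel":[0,0,0.003],"angular":[0,0,0],"gripper":0}])

```text
t: 10.25
tool_pos: [0.5386, 0.0101, 0.0672]
tool_rot: [2.062, 2.103, -0.269]
contact_force: [1.7, 2.8, 0.9]
opening: 0.0061
grip_force: 118.2
```

>>> step_arm(targets=[{"travel":[0,0,0.003],"angular":[0,0,0],"gripper":0},{"travel":[0,0,0.003],"angular":[0,0,0],"gripper":0}])

```text
t: 10.45
tool_pos: [0.5377, 0.0097, 0.0683]
tool_rot: [2.062, 2.104, -0.272]
contact_force: [2.4, 1.2, -5.3]
opening: 0.0054
grip_force: 117.7
```

```bash
python3 - <<'E'
from h import *
from station import ctrl
np.set_printoptions(precision=4,suppress=True)
for i in range(4):
    o=ctrl.get_obs(); R=Rn.from_rotvec(o["tool_rot"]).as_matrix(); print("grasp",o["tool_pos"]-.019*R[:,2],o["contact_force"],o["wrist_torque"],o["t"])
    r=ctrl.get_image("top" if i%2 else "side"); pickle.dump(r,open(f"p{i%2}.pkl","wb"))
E
```

```text
grasp [0.5377 0.0146 0.0866] [ 2.3888  1.1978 -5.2826] [ 0.6631 -0.4399  0.1641] 10.45
grasp [0.5377 0.0146 0.0867] [ 2.6512  1.3656 -5.1166] [ 0.6856 -0.4852  0.1632] 10.5
grasp [0.5377 0.0145 0.0867] [ 2.9232  1.1752 -6.9626] [ 0.7744 -0.4704  0.2445] 10.55
grasp [0.5377 0.0146 0.0868] [ 2.8969  0.8082 -4.8241] [ 0.6467 -0.5362  0.1786] 10.6
```

A 5 N pull holds, so it has snapped in. I relax to neutral force, let go and back off along the tool axis.

>>> step_arm(targets=[{"travel":[0,0,-0.003],"angular":[0,0,0],"gripper":0},{"travel":[0,0,-0.005],"angular":[0,0,0],"gripper":0},{"travel":[0,0,-0.005],"angular":[0,0,0],"gripper":0.4},{"travel":[0,0,-0.005],"angular":[0,0,0],"gripper":0.4},{"travel":[0,0,-0.005],"angular":[0,0,0],"gripper":0.4},{"travel":[0,0,-0.005],"angular":[0,0,0],"gripper":0.4},{"travel":[0,0,-0.005],"angular":[0,0,0],"gripper":0.4}])

```text
t: 11.35
tool_pos: [0.5382, 0.0095, 0.0665]
tool_rot: [2.062, 2.103, -0.272]
contact_force: [-0.8, -0.1, -0.5]
opening: 0.0339
grip_force: 0.0
```

```bash
python3 - <<'E'
from h import *
from station import ctrl
np.set_printoptions(precision=4,suppress=True)
o=ctrl.get_obs(); print(o["tool_pos"],o["q"].round(2),o["contact_force"])
Rc=rot(91,105); p=o["tool_pos"]; up=p-Rc[:,2]*.16; go(up,Rc)
# regrasp: handle s=.038, tool straight down x'=+y
Rd=rot(91,90); h=np.array([.5385+.0009,-.015-.052,.08]); over=tcp(h+[0,0,.12],Rd); go(over,Rd,up,Rc); go(tcp(h,Rd),Rd,over,Rd); print(up,over)
E
```

```text
[0.5382 0.0095 0.0665] [ 0.01  0.04  1.94 -0.28  1.18  0.1 ] [-0.7733 -0.0525 -0.5228]
travel [-0.0012, 0.069, 0.2576] angular [-0.0016, -0.0026, -0.0025] deg 0.2
travel [0.0032, -0.1964, -0.0667] angular [0.3333, 0.0058, 0.0] deg 15.0
travel [0.0, 0.0, -0.2] angular [0.0, 0.0, 0.0] deg 0.0
[0.5375 0.0509 0.221 ] [ 0.5394 -0.067   0.181 ]
```

>>> step_arm(targets=[{"travel":[0,0.005,0.03],"angular":[0,0,0],"gripper":0.4},{"travel":[0,0.03,0.11],"angular":[0,0,0],"gripper":0.4},{"travel":[0,0.05,0.19],"angular":[0,0,0],"gripper":0.4},{"travel":[0,0.069,0.258],"angular":[0,0,0],"gripper":0.4},{"travel":[0,0.069,0.258],"angular":[0,0,0],"gripper":0.6}])

```text
t: 11.85
tool_pos: [0.5421, 0.0522, 0.2297]
tool_rot: [2.056, 2.097, -0.256]
contact_force: [1.3, -0.1, 0.3]
opening: 0.0472
grip_force: 0.0
```

>>> step_arm(targets=[{"travel":[0.003,-0.196,0.05],"angular":[0.333,0.006,0],"gripper":0.6},{"travel":[0.003,-0.28,0.05],"angular":[0.333,0.006,0],"gripper":0.6},{"travel":[0.003,-0.36,0.05],"angular":[0.333,0.006,0],"gripper":0.6},{"travel":[0.003,-0.36,0.05],"angular":[0.333,0.006,0],"gripper":0.6},{"travel":[0.003,-0.36,0.05],"angular":[0.333,0.006,0],"gripper":0.6},{"travel":[0.003,-0.36,0.05],"angular":[0.333,0.006,0],"gripper":0.6}])

```text
t: 12.45
tool_pos: [0.5395, -0.1679, 0.2506]
tool_rot: [-2.202, -2.237, 0.002]
contact_force: [0.3, -0.0, 0.0]
opening: 0.051
grip_force: 0.0
```

```bash
python3 - <<'E'
from h import *
from station import ctrl
np.set_printoptions(precision=4,suppress=True)
o=ctrl.get_obs(); print(o["tool_pos"],o["q"].round(2))
out=[]
for n in("side","top"):
    r=ctrl.get_image(n); im=cv2.convertScaleAbs(r["img"][:,:,::-1],alpha=1.2 if n=="side" else 1.3); pickle.dump(r,open(n+"5.pkl","wb"))
    c=proj(r,[[.538,-.015,.08]])[0].astype(int); x0,y0=c[0]-40,c[1]-45; C=np.array([.538,-.015,.08]); print(n,x0,y0,((proj(r,[C+[0,s,0] for s in(.081,.079,-.019,-.092)]))-[x0-.4,y0-.4])*5)
    out.append(cv2.resize(im[y0:y0+90,x0:x0+80],(400,450),interpolation=cv2.INTER_CUBIC))
cv2.imwrite("pics/g5.png",np.hstack(out))
E
```

```text
[ 0.5395 -0.1679  0.2506] [-0.43 -0.1   1.73 -0.    1.51 -0.45]
side 219 170 [[167.1507 150.9109]
 [168.024  152.761 ]
 [214.2981 250.7923]
 [253.8668 334.6164]]
top 232 150 [[ 62.2973 227.2305]
 [ 65.7703 227.3183]
 [236.0641 231.6236]
 [363.0323 234.8318]]
```

View pics/g5.png

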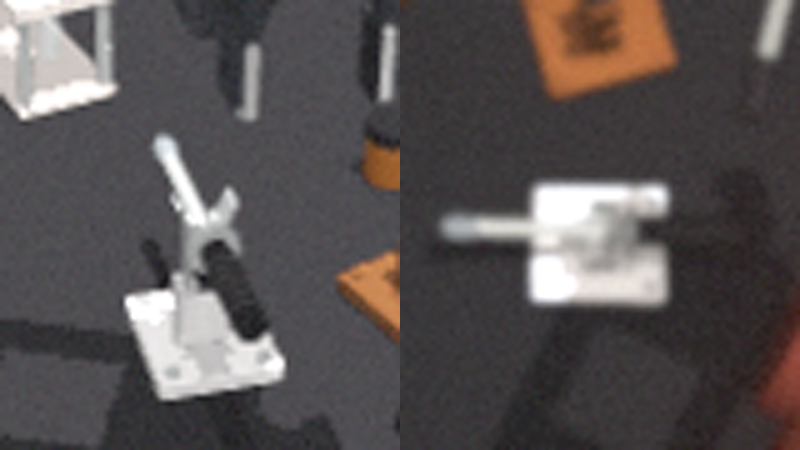

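The probe lies in the clip with the gripper off. In the side crop the bulb end is at (160,135), the collar at (217,240) and the tail at (257,325); in the top crop the tip end is at (441,227). I check the height against the clip base.

```bash
python3 - <<'E'
from h import *
np.set_printoptions(precision=4,suppress=True)
S=pickle.load(open("side5.pkl","rb"));T=pickle.load(open("top5.pkl","rb"))
s=lambda x,y:(219+x/5-.4,170+y/5-.4); t=lambda x,y:(232+x/5-.4,150+y/5-.4)
cs=[(124,298),(283,372),(163,394)]
print("base side corners",[atz(S,s(*c),.012) for c in cs])
ct=[(129,183),(269,184),(268,304),(129,304)]
print("base top",np.mean([atz(T,t(*c),.012) for c in ct],0))
print("tip end",tri(S,s(160,137),T,t(42,228)))
print("bulb c",tri(S,s(165,147),T,t(58,228)))
print("tail side at y=-.107:",end="")
c,v=ray(S,s(256,325)); print(c+v*((-.107-c[1])/v[1]))
c,v=ray(S,s(216,241)); print("collar",c+v*((-.034-c[1])/v[1]))
# expected corners
for q in [(-.035,.040),(.035,-.040),(-.035,-.040)]: print(((proj(S,[[.538+q[0],-.015+q[1],.012]])-[218.6,169.6])*5))
E
```

```text
base side corners [array([0.5017, 0.0232, 0.012 ]), array([ 0.5705, -0.0618,  0.012 ]), array([ 0.5025, -0.0632,  0.012 ])]
base top [ 0.5389 -0.0144  0.012 ]
tip end (array([0.5368, 0.0775, 0.0825]), np.float64(0.00024520915703780786))
bulb c (array([0.5373, 0.0684, 0.0813]), np.float64(2.7018531943341453e-06))
tail side at y=-.107:[ 0.5389 -0.107   0.086 ]
collar [ 0.5388 -0.034   0.0863]
[[125.4803 295.8035]]
[[283.6012 363.514 ]]
[[160.1026 384.1595]]
```

```bash
python3 - <<'E'
from h import *
Rd=rot(91,90); go([.5375,.010,.25],Rd)
E
```

```text
travel [-0.0036, 0.2916, -0.0005] angular [-0.0028, -0.0036, -0.0021] deg 0.2
```

>>> step_arm(targets=[{"travel":[-0.004,0.292,0],"angular":[0,0,0],"gripper":0},{"travel":[-0.004,0.292,0],"angular":[0,0,0],"gripper":0},{"travel":[-0.004,0.292,0],"angular":[0,0,0],"gripper":0},{"travel":[-0.004,0.292,0],"angular":[0,0,0],"gripper":0},{"travel":[-0.004,0.292,-0.08],"angular":[0,0,0],"gripper":0},{"travel":[-0.004,0.292,-0.16],"angular":[0,0,0],"gripper":0},{"travel":[-0.004,0.292,-0.22],"angular":[0,0,0],"gripper":0},{"travel":[-0.004,0.292,-0.25],"angular":[0,0,0],"gripper":0},{"travel":[-0.004,0.292,-0.26],"angular":[0,0,0],"gripper":0},{"travel":[-0.004,0.292,-0.26],"angular":[0,0,0],"gripper":0}], squeeze=100)

```text
t: 13.55
tool_pos: [0.5368, 0.0113, 0.0943]
tool_rot: [-2.195, -2.243, 0.002]
contact_force: [0.3, -0.5, -0.9]
opening: 0.0001
grip_force: 0.0
```

>>> step_arm(targets=[{"travel":[0,0,-0.005],"angular":[0,0,0],"gripper":0},{"travel":[0,0,-0.008],"angular":[0,0,0],"gripper":0},{"travel":[0,0,-0.008],"angular":[0,0,0],"gripper":0}])

```text
t: 13.85
tool_pos: [0.5383, 0.0101, 0.0914]
tool_rot: [-2.199, -2.243, -0.001]
contact_force: [0.4, -0.2, 0.2]
opening: -0.0
grip_force: 0.0
```

>>> step_arm(targets=[{"travel":[0,0,-0.005],"angular":[0,0,0],"gripper":0},{"travel":[0,0,-0.005],"angular":[0,0,0],"gripper":0},{"travel":[0,0,-0.005],"angular":[0,0,0],"gripper":0}])

```text
t: 14.15
tool_pos: [0.5376, 0.01, 0.0874]
tool_rot: [-2.198, -2.242, 0.0]
contact_force: [-0.2, -0.1, -0.1]
opening: -0.0002
grip_force: 0.0
```

>>> step_arm(targets=[{"travel":[0,0,-0.004],"angular":[0,0,0],"gripper":0},{"travel":[0,0,-0.004],"angular":[0,0,0],"gripper":0},{"travel":[0,0,-0.004],"angular":[0,0,0],"gripper":0}])

```text
t: 14.45
tool_pos: [0.5376, 0.0101, 0.085]
tool_rot: [-2.198, -2.242, 0.001]
contact_force: [0.1, -0.2, 0.3]
opening: -0.0003
grip_force: 0.0
```

No contact even at 85 mm, so the rod top is no higher than 85 mm and the probe is home. Now the regrasp on the handle.

>>> step_arm(targets=[{"travel":[0,0,0.08],"angular":[0,0,0],"gripper":0},{"travel":[0,0,0.16],"angular":[0,0,0],"gripper":0.6},{"travel":[0.002,-0.08,0.16],"angular":[0,0,0],"gripper":0.6},{"travel":[0.002,-0.13,0.16],"angular":[0,0,0],"gripper":0.6},{"travel":[0.002,-0.13,0.16],"angular":[0,0,0],"gripper":0.6},{"travel":[0.002,-0.13,0.16],"angular":[0,0,0],"gripper":0.6},{"travel":[0.002,-0.13,0.16],"angular":[0,0,0],"gripper":0.6}])

```text
t: 15.15
tool_pos: [0.5386, -0.0672, 0.1805]
tool_rot: [-2.196, -2.242, 0.001]
contact_force: [-0.2, -1.0, -0.3]
opening: 0.0512
grip_force: 0.0
```

```bash
python3 - <<'E'
from h import *
from station import ctrl
Rd=rot(91,90); o=ctrl.get_obs(); print(o["tool_pos"],o["opening"],o["q"].round(2)); go([.5388,-.068,.061],Rd)
E
```

```text
[ 0.53855721 -0.06716358  0.18051665] 0.05121258659546813 [-0.26 -0.11  1.85  0.    1.4  -0.28]
travel [0.0004, -0.0014, -0.1992] angular [-0.0023, -0.0031, -0.0039] deg 0.2
```

>>> step_arm(targets=[{"travel":[0,-0.001,-0.06],"angular":[0,0,0],"gripper":0.6},{"travel":[0,-0.001,-0.12],"angular":[0,0,0],"gripper":0.6},{"travel":[0,-0.001,-0.17],"angular":[0,0,0],"gripper":0.6},{"travel":[0,-0.001,-0.199],"angular":[0,0,0],"gripper":0.6},{"travel":[0,-0.001,-0.199],"angular":[0,0,0],"gripper":0.6},{"travel":[0,-0.001,-0.199],"angular":[0,0,0],"gripper":0.6}])

```text
t: 15.75
tool_pos: [0.5389, -0.0677, 0.0617]
tool_rot: [-2.196, -2.243, 0.001]
contact_force: [0.2, 0.1, 1.1]
opening: 0.0512
grip_force: 0.0
```

>>> step_arm(targets=[{"travel":[0,0,0],"angular":[0,0,0],"gripper":0},{"travel":[0,0,0],"angular":[0,0,0],"gripper":0},{"travel":[0,0,0],"angular":[0,0,0],"gripper":0},{"travel":[0,0,0],"angular":[0,0,0],"gripper":0},{"travel":[0,0,0],"angular":[0,0,0],"gripper":0},{"travel":[0,0,0],"angular":[0,0,0],"gripper":0},{"travel":[0,0,0],"angular":[0,0,0],"gripper":0}], squeeze=110)

```text
t: 16.45
tool_pos: [0.5397, -0.0687, 0.0625]
tool_rot: [-2.199, -2.243, -0.002]
contact_force: [0.5, 0.1, 5.1]
opening: 0.015
grip_force: 107.5
```

>>> step_arm(targets=[{"travel":[0,0,0.006],"angular":[0,0,0],"gripper":0},{"travel":[0,0,0.012],"angular":[0,0,0],"gripper":0},{"travel":[0,0,0.018],"angular":[0,0,0],"gripper":0},{"travel":[0,0,0.024],"angular":[0,0,0],"gripper":0},{"travel":[0,0,0.03],"angular":[0,0,0],"gripper":0},{"travel":[0,0,0.04],"angular":[0,0,0],"gripper":0},{"travel":[0,0,0.06],"angular":[0,0,0],"gripper":0},{"travel":[0,0,0.12],"angular":[0,0,0],"gripper":0},{"travel":[0,0,0.2],"angular":[0,0,0],"gripper":0},{"travel":[0,0,0.25],"angular":[0,0,0],"gripper":0}], squeeze=120)

```text
t: 17.45
tool_pos: [0.5399, -0.0687, 0.2164]
tool_rot: [2.197, 2.242, 0.003]
contact_force: [0.7, -0.5, -0.0]
opening: 0.0145
grip_force: 118.9
```

```bash
python3 - <<'E'
from h import *
from station import ctrl
np.set_printoptions(precision=4,suppress=True)
o=ctrl.get_obs(); R=Rn.from_rotvec(o["tool_rot"]).as_matrix(); g=o["tool_pos"]-.019*R[:,2]; print(o["tool_pos"],o["opening"],o["grip_force"],o["q"].round(2),o["contact_force"],o["wrist_torque"])
out=[]
for n in("side","top","wrist"):
    r=ctrl.get_image(n); im=r["img"][:,:,::-1]; pickle.dump(r,open(n+"6.pkl","wb"))
    print(n,proj(r,[g+[0,s-.0365,0] for s in(.171,.182,.073,0)]).tolist())
    if n!="wrist":
        # bulb-coloured/bright blob near the expected tip
        c=proj(r,[g+[0,.171-.0365,0]])[0].astype(int); sub=im[c[1]-15:c[1]+16,c[0]-15:c[0]+16].astype(int).max(2); print(n,c); print(sub[::2,::2])
E
```

```text
[ 0.5399 -0.0687  0.2164] 0.01449228160581551 118.86756777763367 [-0.26 -0.13  1.82  0.    1.45 -0.28] [ 0.7124 -0.486  -0.0421] [-0.0533 -0.0328  0.0106]
side [[253.07841784645302, 151.15242386872885], [252.04044109832816, 149.40529496208887], [263.21881336063296, 168.22129419696785], [271.9953744546182, 182.99520649245724]]
side [253 151]
[[ 65  69  66  65  70  65  66  45  43  47  47  50  47  44  48  49]
 [ 67  64  70  70  68  69  66  42  43  50  43  42  46  47  46  48]
 [ 67  64  68  67  70  68  54  44  48  52  47  49  49  46  44  45]
 [ 66  67  65  69  68  71  55  51  46  49  46  48  48  46  44  47]
 [ 69  64  66  65  67  73  68  42  45  47  52  49  46  48  46  45]
 [ 67  67  66  72  86  86  79  48  43  52  43  50  44  50  46  49]
 [ 70  53  76  88  92  88  84  62  42  50  43  48  40  51  48  46]
 [ 69  59  84  65  73  83  83 159  75  44  48  48  34  49  51  53]
 [ 69  66  57  48  51  80  84 187 148  52  40  45  48  43  45  45]
 [ 65  69  56  50  47  52  84 176 174  72  43  49  45  45  48  49]
 [ 70  66  71  52  49  41  53 110 149 122  42  45  41  45  45  49]
 [ 70  68  66  64  4
[... 1038 characters left out ...]
  49  45  45  45  72 117 130 130 134 152 138 108 105 106 106]
 [ 43  46  46  45  42  44  65  76  73  67  68  62  58  60  65  66]
 [ 47  45  43  46  43  45  46  48  42  37  40  33  43  45  45  50]
 [ 43  45  46  45  44  44  47  40  39  33  34  32  37  34  40  46]
 [ 48  47  43  46  48  46  40  35  36  34  39  39  38  36  36  36]
 [ 45  42  46  46  43  44  40  36  37  36  32  39  29  36  39  38]
 [ 42  45  44  42  44  43  35  32  36  35  35  36  32  31  36  36]
 [ 44  39  36  35  34  39  35  35  36  35  34  34  33  34  30  36]]
wrist [[256.30107514652934, -62.596648566238], [256.9884072721021, -98.37286779317799], [251.43616094096606, 193.4383284218898], [249.0015672241387, 323.2290867981677]]
```

```bash
python3 - <<'E'
from h import *
np.set_printoptions(precision=4,suppress=True)
A=rot(-38,90,-1); a=[.50,-.20,.36]; go(a,A)
B=rot(-38,45,-1); b=[.47,-.28,.36]; go(b,B,a,A)
C=rot(-38,0,-1); G=np.array([.580,-.344,.1795]); c=tcp(G+[-.048,0,.14],C); print(c); go(c,C,b,B)
E
```

```text
travel [-0.0675, -0.2185, 0.2402] angular [-0.0021, 0.0064, 1.13] deg 50.8
travel [-0.05, -0.1333, 0.0] angular [-0.6157, -0.788, 0.0] deg 45.0
[ 0.547  -0.3557  0.3195]
travel [0.1283, -0.1262, -0.0675] angular [-0.6157, -0.788, 0.0] deg 45.0
```

>>> step_arm(targets=[{"travel":[0,-0.02,0.08],"angular":[0,0,0],"gripper":0},{"travel":[-0.067,-0.1,0.16],"angular":[0,0,1],"gripper":0},{"travel":[-0.067,-0.218,0.24],"angular":[0,0,1],"gripper":0},{"travel":[-0.067,-0.218,0.24],"angular":[0,0,1],"gripper":0},{"travel":[-0.067,-0.218,0.24],"angular":[0,0,1],"gripper":0},{"travel":[-0.067,-0.218,0.24],"angular":[0,0,1],"gripper":0},{"travel":[-0.067,-0.218,0.24],"angular":[0,0,1],"gripper":0},{"travel":[-0.067,-0.218,0.24],"angular":[0,0,1],"gripper":0}])

```text
t: 18.4
tool_pos: [0.498, -0.1992, 0.3537]
tool_rot: [-1.172, -2.909, 0.001]
contact_force: [-0.0, -0.0, -1.2]
opening: 0.0145
grip_force: 118.8
```

```bash
python3 - <<'E'
from h import *
B=rot(-38,45,-1); b=[.47,-.28,.36]; go(b,B)
E
```

```text
travel [-0.0467, -0.1347, 0.0106] angular [-0.6573, -0.7619, 0.1252] deg 45.6
```

>>> step_arm(targets=[{"travel":[-0.047,-0.135,0.01],"angular":[-0.657,-0.762,0.125],"gripper":0},{"travel":[-0.047,-0.135,0.01],"angular":[-0.657,-0.762,0.125],"gripper":0},{"travel":[-0.047,-0.135,0.01],"angular":[-0.657,-0.762,0.125],"gripper":0},{"travel":[-0.047,-0.135,0.01],"angular":[-0.657,-0.762,0.125],"gripper":0},{"travel":[-0.047,-0.135,0.01],"angular":[-0.657,-0.762,0.125],"gripper":0},{"travel":[-0.047,-0.135,0.01],"angular":[-0.657,-0.762,0.125],"gripper":0},{"travel":[-0.047,-0.135,0.01],"angular":[-0.657,-0.762,0.125],"gripper":0}])

```text
t: 19.1
tool_pos: [0.4691, -0.279, 0.3577]
tool_rot: [0.775, 2.251, -0.319]
contact_force: [0.9, -0.8, -0.7]
opening: 0.0144
grip_force: 118.8
```

>>> step_arm(targets=[{"travel":[0.06,-0.126,0],"angular":[-0.616,-0.788,0],"gripper":0},{"travel":[0.06,-0.126,0],"angular":[-0.616,-0.788,0],"gripper":0},{"travel":[0.06,-0.126,0],"angular":[-0.616,-0.788,0],"gripper":0},{"travel":[0.06,-0.126,0],"angular":[-0.616,-0.788,0],"gripper":0},{"travel":[0.128,-0.126,-0.02],"angular":[-0.616,-0.788,0],"gripper":0},{"travel":[0.128,-0.126,-0.067],"angular":[-0.616,-0.788,0],"gripper":0},{"travel":[0.128,-0.126,-0.067],"angular":[-0.616,-0.788,0],"gripper":0},{"travel":[0.128,-0.126,-0.067],"angular":[-0.616,-0.788,0],"gripper":0}])

```text
t: 19.9
tool_pos: [0.5137, -0.3346, 0.3726]
tool_rot: [0.548, 1.624, -0.475]
contact_force: [0.1, -0.8, -0.2]
opening: 0.0146
grip_force: 118.9
```

```bash
python3 - <<'E'
from h import *
from station import ctrl
np.set_printoptions(precision=3,suppress=True)
o=ctrl.get_obs(); R=Rn.from_rotvec(o["tool_rot"]).as_matrix(); g=o["tool_pos"]-.019*R[:,2]; print(g,R[:,0],o["opening"],o["grip_force"],o["q"].round(2))
C=rot(-38,0,-1); G=np.array([.580,-.344,.1795]); c=tcp(G+[-.048,0,.14],C); go(c,C)
out=[]
for n in("side","top"):
    r=ctrl.get_image(n); im=cv2.convertScaleAbs(r["img"][:,:,::-1],alpha=1.25 if n=="side" else 1.2); pickle.dump(r,open(n+"7.pkl","wb"))
    q=proj(r,[g+[0,0,.0365-s] for s in(.182,.160,.076,.07,0)]); c=q[2].astype(int); x0=min(c[0]-40,432);y0=min(c[1]-45,294); print(n,x0,y0,(q-[x0-.4,y0-.4])*5, "seat",(proj(r,[[.580,-.344,.14]])-[x0-.4,y0-.4])*5)
    out.append(cv2.resize(im[y0:y0+90,x0:x0+80],(400,450),interpolation=cv2.INTER_CUBIC))
cv2.imwrite("pics/g7.png",np.hstack(out))
E
```

```text
[ 0.499 -0.323  0.375] [-0.092  0.078 -0.993] 0.014644456921954156 118.91964197158813 [-0.75 -0.68  2.36  1.5   0.1  -3.08]
travel [0.0555, -0.0352, -0.0885] angular [-0.1002, -0.1164, -0.0246] deg 7.0
side 249 154 [[185.615 475.317]
 [188.972 427.92 ]
 [202.942 230.536]
 [204.016 215.347]
 [217.411  25.849]] seat [[389.341 651.63 ]]
top 378 157 [[110.218 252.669]
 [127.766 248.237]
 [203.827 229.019]
 [209.888 227.488]
 [288.187 207.695]] seat [[ 81.772 120.545]]
```

View pics/g7.png

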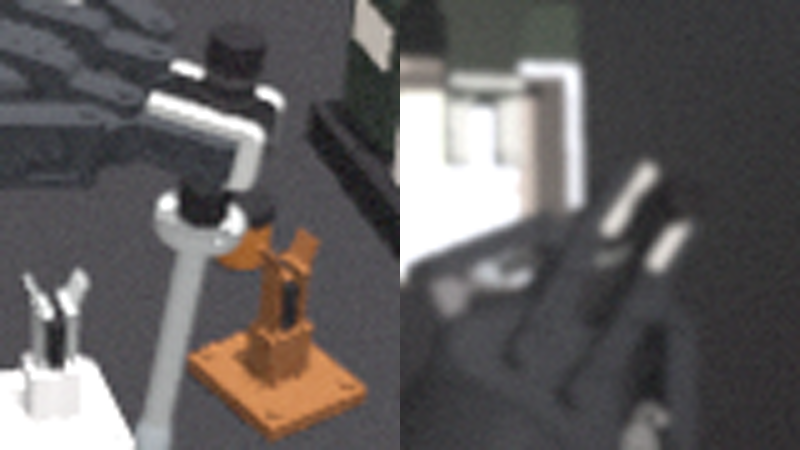

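The probe is held at the handle, tip down (collar at (200,225) in the side crop), with the slot and prongs visible at (485,130) in the top crop. The wrist is at the edge of its range here (joint 5 at 0.1, joint 6 at -3.08). I fit a kinematic model from the logged states to find a good configuration.

```bash
cat > kin.py <<'E'
from h import *
from scipy.optimize import least_squares
Q=[[-1.404,.053,1.614,0,1.476,-.119],[.1129,-.502,1.8715,-.0005,1.7729,.8097],[-.05,-.49,2.58,1.65,.89,-.45],[.07,-.29,2.47,1.81,.8,-.61],[.1619,-.468,2.3679,1.5529,.6848,-.1971],[.02,-.05,1.90,-.27,1.3,.07],[.01,.04,1.94,-.28,1.18,.10],[-.43,-.1,1.73,0,1.51,-.45],[-.26,-.13,1.82,0,1.45,-.28]]
P=[[.176,-.599,.23],[.4004,.1199,.3605],[.4574,.2674,.1574],[.488,.3043,.1454],[.510,.3376,.2579],[.537,.0119,.134],[.5382,.0095,.0665],[.5395,-.1679,.2506],[.5399,-.0687,.2164]]
rz=lambda a:Rn.from_euler('z',a).as_matrix(); ry=lambda a:Rn.from_euler('y',a).as_matrix()
def ori(q): return rz(q[0])@ry(q[1]+q[2])@rz(q[3])@ry(q[4])@rz(q[5]-np.pi/2)
def basis(q):
    z=np.array([0,0,1.]);x=np.array([1.,0,0]);y=np.array([0,1.,0]);A=rz(q[0]);B=A@ry(q[1]);C=A@ry(q[1]+q[2])
    return np.stack([A@y,A@z,A@x,B@z,C@z,C@x,ori(q)@z],1)
w=np.vstack([basis(q) for q in Q]); K=np.linalg.lstsq(w,np.ravel(P),rcond=1e-4)[0]
fk=lambda q:(basis(q)@K,ori(q))
lo=np.array([-3.01,-1.01,.06,-1.02,.09,-3.14]);hi=np.array([3.01,2.22,2.58,4.17,2.62,3.14])
def ik(pos,R,q0):
    f=lambda q:np.r_[(fk(q)[0]-pos)*5,(Rn.from_matrix(ori(q)@R.T)).as_rotvec()]
    s=least_squares(f,np.clip(q0,lo+.01,hi-.01),bounds=(lo,hi)); return s.x,np.abs(s.fun).max()
E
python3 - <<'E'
from kin import *
np.set_printoptions(precision=3,suppress=True)
print(K,np.abs(w@K-np.ravel(P)).max())
o=ctrl.get_obs() if 0 else None
from station import ctrl
o=ctrl.get_obs(); print(o["q"],o["tool_pos"],fk(o["q"])[0], Rn.from_matrix(ori(o["q"]).T@Rn.from_rotvec(o["tool_rot"]).as_matrix()).magnitude())
G=np.array([.580,-.344,.1795])
for psi in(-60,-40,-20,0,20,40):
  for pit in (0,):
    C=rot(psi,pit,-1); 
    for nm,P_ in(("seat",G),("pre",G+[-.048,0,.015])):
      best=min((ik(tcp(P_,C),C,np.array([-.5,0,2.,a,.6,b])) for a in(0,1.5,3.) for b in(-2.5,0,1.6,2.8)),key=lambda t:t[1]); print(psi,nm,best[0],round(best[1],4))
E
```

```text
[0.074 0.239 0.001 0.425 0.609 0.096 0.279] 0.002275197833314424
[-0.745 -0.679  2.363  1.495  0.102 -3.07 ] [ 0.513 -0.334  0.372] [ 0.513 -0.334  0.372] 3.1415926535897927
-60 seat [-0.418  0.168  2.137  3.969  0.927 -2.149] 0.0
-60 pre [-0.465  0.031  2.25   3.932  0.885 -2.14 ] 0.0
-40 seat [-0.612  0.073  2.244  3.269  0.75  -1.664] 0.0
-40 pre [-0.686 -0.073  2.352  3.161  0.708 -1.585] 0.0
-20 seat [-0.826  0.076  2.24   2.491  0.86  -1.11 ] 0.0
-20 pre [-0.918 -0.054  2.333  2.365  0.877 -1.01 ] 0.0
0 seat [-0.979  0.176  2.126  1.993  1.143 -0.825] 0.0
0 pre [-1.071  0.074  2.204  1.912  1.198 -0.773] 0.0
20 seat [-1.046  0.323  1.941  1.684  1.436 -0.701] 0.0
20 pre [-1.127  0.24   2.011  1.631  1.497 -0.683] 0.0
40 seat [-1.046  0.482  1.719  1.468  1.711 -0.638] 0.0
40 pre [-1.115  0.407  1.792  1.427  1.766 -0.642] 0.0
```

```bash
sed -i 's#rz(q\[5\]-np.pi/2)#rz(q[5]+np.pi/2)#' kin.py; python3 - <<'E'
from kin import *
from station import ctrl
np.set_printoptions(precision=3,suppress=True)
o=ctrl.get_obs(); print(o["t"],Rn.from_matrix(ori(o["q"]).T@Rn.from_rotvec(o["tool_rot"]).as_matrix()).magnitude())
G=np.array([.580,-.344,.1795]); C=rot(-10,0,-1)
for P_ in(G,G+[-.048,0,.015],G+[-.048,0,.14]):
    q1,e=ik(tcp(P_,C),C,np.array([-.9,0,2.3,2.2,.9,2.2])); print(q1,e)
q0=np.array(o["q"]); np.save("qt.npy",q1)
p,R=o["tool_pos"],Rn.from_rotvec(o["tool_rot"]).as_matrix()
for i,f in enumerate(np.linspace(0,1,6)[1:]):
    q=q0+(q1-q0)*f; p2,R2=fk(q); tip=p2-.019*R2[:,2]+R2[:,0]*.145; print(p2,"tip",tip); go(p2,R2,p,R); p,R=p2,R2
E
```

```text
20.0 2.023700268907517e-16
[-0.913  0.117  2.195  2.209  0.994  2.205] 2.6795232699328153e-12
[-1.007  0.001  2.28   2.106  1.036  2.281] 3.802846926248549e-11
[-1.007 -0.294  2.267  1.913  0.903  2.62 ] 4.1227719720111745e-14
[ 0.53  -0.334  0.346] tip [ 0.578 -0.201  0.305]
travel [0.0279, 0.0002, -0.0433] angular [1.3406, -0.8351, -0.104] deg 71.2
[ 0.543 -0.333  0.328] tip [ 0.579 -0.257  0.448]
travel [0.0215, 0.0003, -0.0301] angular [1.4108, -0.719, -0.1482] deg 71.6
[ 0.551 -0.335  0.318] tip [ 0.521 -0.417  0.435]
travel [0.0136, -0.0023, -0.0165] angular [1.4664, -0.6047, -0.1435] deg 71.7
[ 0.554 -0.339  0.316] tip [ 0.499 -0.467  0.27 ]
travel [0.0048, -0.0072, -0.0039] angular [1.5056, -0.5015, -0.0914] deg 71.5
[ 0.551 -0.347  0.319] tip [ 0.532 -0.344  0.174]
travel [-0.0052, -0.0137, 0.0067] angular [1.525, -0.417, 0.0029] deg 71.1
```

```bash
python3 - <<'E'
from kin import *
from station import ctrl
o=ctrl.get_obs(); q0=np.array(o["q"]); q1=np.load("qt.npy")
p,R=o["tool_pos"],Rn.from_rotvec(o["tool_rot"]).as_matrix()
for f in np.linspace(0,1,9)[1:]:
    p2,R2=fk(q0+(q1-q0)*f); go(p2,R2,p,R); p,R=p2,R2
E
```

```text
travel [0.0179, -0.0001, -0.0285] angular [0.8309, -0.5328, -0.0518] deg 44.5
travel [0.0161, 0.0004, -0.0236] angular [0.8597, -0.4891, -0.0762] deg 44.6
travel [0.0131, 0.0002, -0.0182] angular [0.8852, -0.4444, -0.0888] deg 44.8
travel [0.0101, -0.0007, -0.0129] angular [0.9072, -0.4003, -0.0896] deg 44.8
travel [0.0069, -0.0022, -0.0077] angular [0.9253, -0.3583, -0.0787] deg 44.8
travel [0.0034, -0.0043, -0.0029] angular [0.9394, -0.3197, -0.0567] deg 44.7
travel [-0.0004, -0.0067, 0.0015] angular [0.9488, -0.2855, -0.0242] deg 44.6
travel [-0.0045, -0.0094, 0.0053] angular [0.9529, -0.2565, 0.0176] deg 44.4
```

>>> step_arm(targets=[{"travel":[0.018,0,-0.028],"angular":[0.831,-0.533,-0.052],"gripper":0},{"travel":[0.018,0,-0.028],"angular":[0.831,-0.533,-0.052],"gripper":0},{"travel":[0.018,0,-0.028],"angular":[0.831,-0.533,-0.052],"gripper":0},{"travel":[0.018,0,-0.028],"angular":[0.831,-0.533,-0.052],"gripper":0},{"travel":[0.018,0,-0.028],"angular":[0.831,-0.533,-0.052],"gripper":0},{"travel":[0.018,0,-0.028],"angular":[0.831,-0.533,-0.052],"gripper":0},{"travel":[0.018,0,-0.028],"angular":[0.831,-0.533,-0.052],"gripper":0}])

```text
t: 20.7
tool_pos: [0.524, -0.3347, 0.3567]
tool_rot: [1.086, 1.341, 0.155]
contact_force: [0.1, -0.2, -0.9]
opening: 0.0144
grip_force: 119.0
```

>>> step_arm(targets=[{"travel":[0.016,0,-0.024],"angular":[0.86,-0.489,-0.076],"gripper":0},{"travel":[0.016,0,-0.024],"angular":[0.86,-0.489,-0.076],"gripper":0},{"travel":[0.016,0,-0.024],"angular":[0.86,-0.489,-0.076],"gripper":0},{"travel":[0.016,0,-0.024],"angular":[0.86,-0.489,-0.076],"gripper":0},{"travel":[0.016,0,-0.024],"angular":[0.86,-0.489,-0.076],"gripper":0},{"travel":[0.016,0,-0.024],"angular":[0.86,-0.489,-0.076],"gripper":0},{"travel":[0.016,0,-0.024],"angular":[0.86,-0.489,-0.076],"gripper":0}])

```text
t: 21.4
tool_pos: [0.5334, -0.3344, 0.342]
tool_rot: [1.557, 0.917, 0.773]
contact_force: [0.4, -0.1, -0.9]
opening: 0.0143
grip_force: 118.9
```

```bash
python3 - <<'E'
from kin import *
from station import ctrl
np.set_printoptions(precision=3,suppress=True)
o=ctrl.get_obs(); q0=np.array(o["q"]); q1=np.load("qt.npy"); print(o["t"],q0,o["tool_pos"],o["grip_force"])
p,R=o["tool_pos"],Rn.from_rotvec(o["tool_rot"]).as_matrix()
for f in np.linspace(0,1,7)[1:]:
    p2,R2=fk(q0+(q1-q0)*f); go(p2,R2,p,R); p,R=p2,R2
E
```

```text
21.4 [-0.813 -0.586  2.337  1.574  0.303 -1.628] [ 0.533 -0.334  0.342] 118.94168257713318
travel [0.0122, 0.0008, -0.0192] angular [0.8865, -0.4443, -0.0909] deg 44.8
travel [0.0104, -0.0002, -0.0139] angular [0.9082, -0.4002, -0.0929] deg 44.9
travel [0.0072, -0.0018, -0.0083] angular [0.9262, -0.3583, -0.0826] deg 44.8
travel [0.0037, -0.004, -0.0031] angular [0.94, -0.3199, -0.0604] deg 44.8
travel [-0.0002, -0.0066, 0.0015] angular [0.9491, -0.2864, -0.0273] deg 44.6
travel [-0.0044, -0.0096, 0.0055] angular [0.9527, -0.2585, 0.0155] deg 44.4
```

The joints follow the planned branch, so I continue.

>>> step_arm(targets=[{"travel":[0.012,0.001,-0.019],"angular":[0.886,-0.444,-0.091],"gripper":0},{"travel":[0.012,0.001,-0.019],"angular":[0.886,-0.444,-0.091],"gripper":0},{"travel":[0.012,0.001,-0.019],"angular":[0.886,-0.444,-0.091],"gripper":0},{"travel":[0.012,0.001,-0.019],"angular":[0.886,-0.444,-0.091],"gripper":0},{"travel":[0.012,0.001,-0.019],"angular":[0.886,-0.444,-0.091],"gripper":0},{"travel":[0.012,0.001,-0.019],"angular":[0.886,-0.444,-0.091],"gripper":0},{"travel":[0.012,0.001,-0.019],"angular":[0.886,-0.444,-0.091],"gripper":0}])

```text
t: 22.1
tool_pos: [0.5405, -0.3337, 0.3305]
tool_rot: [1.941, 0.335, 1.354]
contact_force: [0.0, -0.3, -1.0]
opening: 0.0144
grip_force: 119.0
```

>>> step_arm(targets=[{"travel":[0.01,0,-0.014],"angular":[0.908,-0.4,-0.093],"gripper":0},{"travel":[0.01,0,-0.014],"angular":[0.908,-0.4,-0.093],"gripper":0},{"travel":[0.01,0,-0.014],"angular":[0.908,-0.4,-0.093],"gripper":0},{"travel":[0.01,0,-0.014],"angular":[0.908,-0.4,-0.093],"gripper":0},{"travel":[0.01,0,-0.014],"angular":[0.908,-0.4,-0.093],"gripper":0},{"travel":[0.01,0,-0.014],"angular":[0.908,-0.4,-0.093],"gripper":0},{"travel":[0.01,0,-0.014],"angular":[0.908,-0.4,-0.093],"gripper":0}])

```text
t: 22.8
tool_pos: [0.5465, -0.3337, 0.322]
tool_rot: [2.197, -0.426, 1.86]
contact_force: [-0.3, 0.3, -1.1]
opening: 0.0145
grip_force: 119.0
```

>>> step_arm(targets=[{"travel":[0.007,-0.002,-0.008],"angular":[0.926,-0.358,-0.083],"gripper":0},{"travel":[0.007,-0.002,-0.008],"angular":[0.926,-0.358,-0.083],"gripper":0},{"travel":[0.007,-0.002,-0.008],"angular":[0.926,-0.358,-0.083],"gripper":0},{"travel":[0.007,-0.002,-0.008],"angular":[0.926,-0.358,-0.083],"gripper":0},{"travel":[0.007,-0.002,-0.008],"angular":[0.926,-0.358,-0.083],"gripper":0},{"travel":[0.007,-0.002,-0.008],"angular":[0.926,-0.358,-0.083],"gripper":0},{"travel":[0.007,-0.002,-0.008],"angular":[0.926,-0.358,-0.083],"gripper":0}])

```text
t: 23.5
tool_pos: [0.5507, -0.3349, 0.3173]
tool_rot: [-1.837, 1.142, -1.814]
contact_force: [-0.2, 0.1, -1.4]
opening: 0.0145
grip_force: 119.0
```

>>> step_arm(targets=[{"travel":[0.004,-0.004,-0.003],"angular":[0.94,-0.32,-0.06],"gripper":0},{"travel":[0.004,-0.004,-0.003],"angular":[0.94,-0.32,-0.06],"gripper":0},{"travel":[0.004,-0.004,-0.003],"angular":[0.94,-0.32,-0.06],"gripper":0},{"travel":[0.004,-0.004,-0.003],"angular":[0.94,-0.32,-0.06],"gripper":0},{"travel":[0.004,-0.004,-0.003],"angular":[0.94,-0.32,-0.06],"gripper":0},{"travel":[0.004,-0.004,-0.003],"angular":[0.94,-0.32,-0.06],"gripper":0},{"travel":[0.004,-0.004,-0.003],"angular":[0.94,-0.32,-0.06],"gripper":0}])

```text
t: 24.2
tool_pos: [0.5531, -0.3373, 0.3155]
tool_rot: [-1.132, 1.491, -1.322]
contact_force: [-0.0, 0.0, -1.4]
opening: 0.0144
grip_force: 119.0
```

>>> step_arm(targets=[{"travel":[0,-0.007,0.0015],"angular":[0.949,-0.286,-0.027],"gripper":0},{"travel":[0,-0.007,0.0015],"angular":[0.949,-0.286,-0.027],"gripper":0},{"travel":[0,-0.007,0.0015],"angular":[0.949,-0.286,-0.027],"gripper":0},{"travel":[0,-0.007,0.0015],"angular":[0.949,-0.286,-0.027],"gripper":0},{"travel":[0,-0.007,0.0015],"angular":[0.949,-0.286,-0.027],"gripper":0},{"travel":[0,-0.007,0.0015],"angular":[0.949,-0.286,-0.027],"gripper":0},{"travel":[0,-0.007,0.0015],"angular":[0.949,-0.286,-0.027],"gripper":0}])

```text
t: 24.9
tool_pos: [0.5531, -0.3415, 0.3165]
tool_rot: [-0.469, 1.618, -0.751]
contact_force: [0.0, 0.0, -1.2]
opening: 0.0143
grip_force: 119.0
```

```bash
python3 - <<'E'
from kin import *
from station import ctrl
np.set_printoptions(precision=3,suppress=True)
o=ctrl.get_obs(); q0=np.array(o["q"]); print(o["t"],q0,o["tool_pos"],o["grip_force"],o["opening"])
C=rot(-10,0,-1); G=np.array([.580,-.344,.1795]); go(tcp(G+[-.048,0,.14],C),C)
E
```

```text
24.9 [-0.978 -0.346  2.28   1.851  0.806  1.915] [ 0.553 -0.341  0.316] 118.98993015289307 0.014314299191831735
travel [-0.004, -0.0097, 0.0051] angular [0.9548, -0.2592, 0.0139] deg 44.5
```

>>> step_arm(targets=[{"travel":[-0.004,-0.01,0.005],"angular":[0.955,-0.259,0.014],"gripper":0},{"travel":[-0.004,-0.01,0.005],"angular":[0.955,-0.259,0.014],"gripper":0},{"travel":[-0.004,-0.01,0.005],"angular":[0.955,-0.259,0.014],"gripper":0},{"travel":[-0.004,-0.01,0.005],"angular":[0.955,-0.259,0.014],"gripper":0},{"travel":[-0.004,-0.01,0.005],"angular":[0.955,-0.259,0.014],"gripper":0},{"travel":[-0.004,-0.01,0.005],"angular":[0.955,-0.259,0.014],"gripper":0},{"travel":[-0.004,-0.01,0.005],"angular":[0.955,-0.259,0.014],"gripper":0},{"travel":[-0.004,-0.01,0.005],"angular":[0.955,-0.259,0.014],"gripper":0}])

```text
t: 25.7
tool_pos: [0.5507, -0.3475, 0.3198]
tool_rot: [0.138, 1.566, -0.136]
contact_force: [-0.7, -0.3, -0.7]
opening: 0.0143
grip_force: 119.0
```

```bash
python3 - <<'E'
from kin import *
from station import ctrl
np.set_printoptions(precision=4,suppress=True,linewidth=220)
o=ctrl.get_obs(); R=Rn.from_rotvec(o["tool_rot"]).as_matrix(); g=o["tool_pos"]-.019*R[:,2]; print(o["t"],o["q"],g,R[:,0])
C=rot(-10,0,-1); G=np.array([.580,-.344,.1795]); go(tcp(G+[-.048,0,.14],C),C)
r=ctrl.get_image("side"); pickle.dump(r,open("side8.pkl","wb")); im=r["img"].max(2).astype(int)
b=d["side"]["img"].max(2).astype(int)
for s in(.182,.171,.150,.120,.095,.076,.073,.07,0):
    u=proj(r,[g+R[:,0]*(s-.0365)])[0]; y=int(round(u[1])); x=int(round(u[0]))
    print(s,u,"cols",x-12,im[y,x-12:x+13])
x=int(round(proj(r,[g+R[:,0]*(.13-.0365)])[0][0])); y=int(round(proj(r,[g+R[:,0]*(.182-.0365)])[0][1]))
print("column below tip",x,y, im[y-12:y+10,x-4:x+3])
E
```

```text
25.7 [-1.0098 -0.2964  2.268   1.9104  0.9049  2.623 ] [ 0.532  -0.3442  0.3198] [ 0.0003  0.0007 -1.    ]
travel [-0.0001, 0.0003, -0.0005] angular [-0.0008, 0.0004, -0.0] deg 0.0
0.182 [304.8014 275.533 ] cols 293 [ 61  60  66  62  61  64  62  69  65  62  65  81 102 109 107  83  66  66  65  67  65  65  66  66  65]
0.171 [305.2861 271.2006] cols 293 [ 68  63  65  64  65  64  66  66  63  71 110 130 139 146 149 150 146 105  71  63  67  69  63  67  64]
0.15 [306.2345 262.7224] cols 294 [ 65  63  71  63  63  64  67  66  68  61  69 110 130 141 146 145 103  66  64  69  67  68  67  65  64]
0.12 [307.6442 250.1151] cols 296 [ 68  62  64  65  65  61  61  66  60  63  92 120 131 133 133 124  90  67  64  66  63  67  60  66  64]
0.095 [308.8714 239.1363] cols 297 [ 66  57  67  82  84 110 149 137 112 102 104 116 129 131 133 128  96  71  66  66  64  68  63  69  66]
0.076 [309.8378 230.4875] cols 298 [ 57  62 126 114 105 110 128 124 127 123 110  87  72  63  60  59  68  85 134 144 143 146 132  98  72]
0.073 [309.9931 229.0969] cols 298 [ 52  58  88  94  97 118 144 143 129 103  72  44  36  35  32  32
[... 289 characters left out ...]
below tip 307 276 [[ 65  74 111 131 143 146 144]
 [ 65  82 116 135 144 146 142]
 [ 64  87 117 137 145 148 140]
 [ 66  97 120 139 144 145 137]
 [ 78 112 130 138 147 149 153]
 [ 94 122 137 147 148 149 145]
 [106 129 137 146 149 151 146]
 [110 130 139 146 149 150 146]
 [106 128 136 142 146 147 144]
 [101 122 134 140 140 137 132]
 [ 86 115 128 127 133 125 108]
 [ 73  99 117 121 123 115  82]
 [ 65  81 102 109 107  83  66]
 [ 66  67  69  69  69  64  64]
 [ 67  63  69  68  66  67  67]
 [ 65  65  66  63  64  64  66]
 [ 66  64  64  69  63  67  68]
 [ 66  63  65  71  65  65  65]
 [ 67  66  64  66  72  87 122]
 [ 88 121 128 156 186 200 219]
 [201 218 221 237 255 255 255]
 [255 255 255 255 253 252 242]]
```

```bash
python3 - <<'E'
from h import *
np.set_printoptions(precision=4,suppress=True,linewidth=200)
S=d["side"];f=lambda x,y:(300+x/6.667-.4,265+y/6.667-.4)
for p in[(82,92),(112,150),(212,92),(252,170),(120,185),(150,122),(160,148)]: print(p,atz(S,f(*p),.144 if p[0]<115 else .14))
def ov(r,sx,sy):
    P=[[sx+a,sy+b,.14] for a,b in[(-.024,.02),(-.024,.007),(-.024,-.007),(-.024,-.02),(.009,0)]]; return proj(r,P)
print("pred side (native->crop)",(ov(S,.58,-.344)-[299.6,264.6])*6.667)
print("pred top crop",(ov(d["top"],.58,-.344)-[344.6,149.6])*5)
T=d["top"]["img"].max(2).astype(int); u=proj(d["top"],[[.562,-.344,.14]])[0].round().astype(int); print(u); print(T[u[1]-14:u[1]+8,u[0]-9:u[0]+10])
E
```

```text
(82, 92) [ 0.5563 -0.3268  0.144 ]
(112, 150) [ 0.5559 -0.3502  0.144 ]
(212, 92) [ 0.5956 -0.3328  0.14  ]
(252, 170) [ 0.5936 -0.3639  0.14  ]
(120, 185) [ 0.5548 -0.3597  0.14  ]
(150, 122) [ 0.5729 -0.3394  0.14  ]
(160, 148) [ 0.5715 -0.3495  0.14  ]
pred side (native->crop) [[ 76.1132  95.3245]
 [ 93.0961 126.852 ]
 [111.9462 161.8458]
 [129.9943 195.3511]
 [207.5898 123.143 ]]
pred top crop [[211.0587 198.1956]
 [234.9983 198.7993]
 [260.7771 199.4494]
 [284.7122 200.0532]
 [246.354  139.278 ]]
[394 187]
[[106  97 107 137 161 167 170 172 171 173 172 168 168 168 172 176 170 149 124]
 [133 114 107 115 134 139 144 153 152 151 151 152 151 155 159 164 161 140 106]
 [178 150 117 107 107 112 121 121 114 111 106 109 114 122 129 137 134 119  98]
 [217 183 146 125 121 126 130 123 100  87  84  90 108 128 141 150 153 147 126]
 [227 199 162 159 162 161 159 147 125 115 108 111 132 157 174 184 182 179 162]
 [229 203 176 185 192 192 189 181 179 175 170 154 158 179 196 200 197 189 177]
 [228 202 182 192 203 206 207 215 223 225 217 194 175 191 203 202 198 192 179]
 [229 203 183 196 206 205 212 
[... 455 characters left out ...]
76 184 201 207 213 224 234 238 232 205 178 188 199 199 198 193 179]
 [229 205 171 177 197 203 210 222 234 236 232 204 167 175 191 194 195 188 176]
 [229 205 168 170 185 196 205 221 231 237 232 200 159 164 183 189 188 187 178]
 [231 214 181 171 183 192 199 219 232 238 234 207 169 168 184 188 185 182 177]
 [233 226 212 203 208 210 217 227 234 238 236 223 204 200 203 200 192 185 174]
 [235 233 229 231 230 231 233 236 238 239 239 235 231 230 230 224 208 190 176]
 [237 235 236 238 239 239 239 240 239 240 240 239 239 239 238 231 216 195 180]
 [236 236 235 238 239 239 241 239 239 240 240 239 240 240 238 229 212 193 177]
 [236 236 236 238 240 240 239 239 240 240 240 240 240 239 237 224 205 191 177]]
```

>>> step_arm(targets=[{"travel":[-0.0015,-0.0015,-0.05],"angular":[0,0,0],"gripper":0},{"travel":[-0.0015,-0.0015,-0.1],"angular":[0,0,0],"gripper":0},{"travel":[-0.0015,-0.0015,-0.15],"angular":[0,0,0],"gripper":0},{"travel":[-0.0015,-0.0015,-0.19],"angular":[0,0,0],"gripper":0},{"travel":[-0.0015,-0.0015,-0.213],"angular":[0,0,0],"gripper":0},{"travel":[-0.0015,-0.0015,-0.213],"angular":[0,0,0],"gripper":0},{"travel":[-0.0015,-0.0015,-0.213],"angular":[0,0,0],"gripper":0}])

```text
t: 26.45
tool_pos: [0.55, -0.3487, 0.1922]
tool_rot: [0.14, 1.566, -0.134]
contact_force: [0.2, -0.0, -0.8]
opening: 0.0144
grip_force: 119.0
```

```bash
python3 - <<'E'
from kin import *
from station import ctrl
np.set_printoptions(precision=4,suppress=True,linewidth=220)
o=ctrl.get_obs(); R=Rn.from_rotvec(o["tool_rot"]).as_matrix(); g=o["tool_pos"]-.019*R[:,2]; print(o["t"],o["q"],g,R[:,0],o["contact_force"])
print("to seat-above",(np.array([.5788,-.3452,.192])-g)/.6)
r=ctrl.get_image("side"); im=r["img"].max(2).astype(int)
a=g+R[:,2]*.0017
for s in(.130,.110,.095):
    u=proj(r,[a+R[:,0]*(s-.0362)])[0]; y=int(round(u[1])); x=int(round(u[0])); print(s,u,"cols",x-8,im[y,x-8:x+9])
r=ctrl.get_image("top"); im=r["img"].max(2).astype(int); u=proj(r,[[.562,-.344,.14]])[0].round().astype(int); print(im[u[1]-8:u[1]+16,u[0]-9:u[0]+10])
E
```

```text
26.45 [-1.013   0.0059  2.2805  2.1042  1.0423  2.2816] [ 0.5313 -0.3454  0.1922] [ 0.0012  0.0033 -1.    ] [ 0.2134 -0.0156 -0.7601]
to seat-above [ 0.0792  0.0003 -0.0003]
0.13 [302.3532 303.963 ] cols 294 [217 224 234 242 242 248 196 135 133 136 137 227 255 255 255 255 255]
0.11 [303.1582 296.9035] cols 295 [205 205 205 205 205 203 152 125 132 135 134 173 200 206 204 204 205]
0.095 [303.7775 291.4706] cols 296 [206 205 204 206 204 185 143 130 134 133 136 194 206 205 206 206 206]
[[227 205 182 193 205 203 205 212 222 224 218 190 176 192 203 201 200 192 178]
 [227 203 183 193 205 207 211 221 233 237 229 205 182 195 204 203 198 190 178]
 [227 205 182 193 204 208 211 224 235 237 230 208 184 194 202 202 198 191 176]
 [228 204 178 189 204 206 212 223 236 238 233 209 184 191 201 203 198 189 176]
 [227 203 175 184 201 207 210 224 235 238 231 205 180 192 202 204 199 190 178]
 [228 203 173 185 199 208 211 224 236 238 231 208 182 192 203 205 200 193 178]
 [228 204 176 183 200 206 211 223 236 238 232 209 182 191 203 203 201 193 179]
 [229 205 178 182 198 207 211 223 235 238 231 203 174 183 19
[... 583 characters left out ...]
35 237 238 234 213 163 111  72  61  70  83 108 124 109  75  52  45]
 [235 236 236 237 235 226 192 132  85  63  60  72  92 124 135 113  75  51  43]
 [235 234 233 232 226 204 163 110  73  58  64  75 112 148 157 124  75  52  43]
 [230 226 218 208 188 160 129  92  62  61  66  82 120 161 170 133  84  53  46]
 [206 192 173 154 134 110  92  74  62  63  68  88 128 171 178 140  96  74  60]
 [151 135 117 108  95  96  93  80  65  61  71  95 139 177 177 144 113 100  82]
 [112  98 107 116 128 137 133 110  74  64  73  94 141 176 176 154 141 126  99]
 [121 125 142 162 176 181 166 131  85  68  72  90 125 161 171 173 170 145 101]
 [153 158 174 184 188 185 165 125  85  66  67  78 102 139 175 200 191 156  98]]
```

>>> step_arm(targets=[{"travel":[0.02,0,0],"angular":[0,0,0],"gripper":0},{"travel":[0.035,0,0],"angular":[0,0,0],"gripper":0},{"travel":[0.05,0,0],"angular":[0,0,0],"gripper":0},{"travel":[0.065,0,0],"angular":[0,0,0],"gripper":0},{"travel":[0.079,0,0],"angular":[0,0,0],"gripper":0},{"travel":[0.079,0,0],"angular":[0,0,0],"gripper":0},{"travel":[0.079,0,0],"angular":[0,0,0],"gripper":0}])

```text
t: 27.25
tool_pos: [0.5975, -0.3483, 0.1917]
tool_rot: [0.14, 1.566, -0.133]
contact_force: [-0.2, 0.2, -0.9]
opening: 0.0144
grip_force: 119.0
```

```bash
python3 - <<'E'
from kin import *
from station import ctrl
np.set_printoptions(precision=4,suppress=True,linewidth=220)
o=ctrl.get_obs(); R=Rn.from_rotvec(o["tool_rot"]).as_matrix(); g=o["tool_pos"]-.019*R[:,2]; print(o["t"],o["q"],g,R[:,0],o["contact_force"],o["wrist_torque"])
r=ctrl.get_image("side"); im=r["img"].max(2).astype(int); a=g+R[:,2]*.0017
for s in(.160,.145,.13,.120,.110,.100,.09,.076):
    u=proj(r,[a+R[:,0]*(s-.0362)])[0]; y=int(round(u[1])); x=int(round(u[0])); print(s,u,"cols",x-12,im[y,x-12:x+13])
E
```

```text
27.25 [-0.9189  0.0825  2.2014  2.1881  0.9812  2.2398] [ 0.5787 -0.345   0.1917] [ 0.001   0.0043 -1.    ] [-0.235   0.2209 -0.9124] [ 0.0802  0.6347 -0.0863]
0.16 [322.8985 309.4425] cols 311 [255 255 255 255 255 255 255 255 255 255 193 127 134 137 135 254 255 228 179 160 156 156 153 155 154]
0.145 [323.7008 304.4227] cols 312 [255 255 255 255 255 255 255 255 255 249 179 129 133 137 147 157 156 154 155 156 154 155 153 154 154]
0.13 [324.5202 299.2948] cols 313 [205 206 206 211 213 217 218 225 232 185 129 129 135 136 129 149 154 156 156 155 155 157 157 172 201]
0.12 [325.0763 295.8145] cols 313 [206 207 205 205 188 150 139 150 150 151 154 151 149 150 149 153 153 154 152 153 155 198 245 255 219]
0.11 [325.6404 292.2835] cols 314 [206 206 172 127 142 198 209 203 202 201 202 201 201 202 200 200 197 196 194 191 193 184 169 140  80]
0.1 [326.2127 288.7007] cols 314 [205 206 191 165 195 204 204 196 168 174 163 158 158 161 161 160 161 161 196 205 181 161 155 104  75]
0.09 [326.7934 285.0651] cols 315 [ 68  62  64  91 131 137 134 147 148 134 127 130 137 143 138 124 122  94  68  65  72  81 150 213 222]
0.076 [327.6207 279.8841] cols 316 [ 50  53  53  71 110 113 140 138 128 113  93  71  65  67  57  71 105 140 152 154 197 192 138  84  73]
```

The rod is in the slot with no contact force, so I lower it.

>>> step_arm(targets=[{"travel":[0,0,-0.005],"angular":[0,0,0],"gripper":0},{"travel":[0,0,-0.01],"angular":[0,0,0],"gripper":0},{"travel":[0,0,-0.014],"angular":[0,0,0],"gripper":0},{"travel":[0,0,-0.014],"angular":[0,0,0],"gripper":0}])

```text
t: 27.7
tool_pos: [0.5968, -0.3484, 0.1824]
tool_rot: [0.142, 1.567, -0.133]
contact_force: [-0.9, -0.4, -0.7]
opening: 0.0145
grip_force: 119.0
```

>>> step_arm(targets=[{"travel":[0,0,-0.003],"angular":[0,0,0],"gripper":0},{"travel":[0,0,-0.006],"angular":[0,0,0],"gripper":0},{"travel":[0,0,-0.006],"angular":[0,0,0],"gripper":0}])

```text
t: 28.0
tool_pos: [0.5973, -0.3485, 0.1802]
tool_rot: [0.14, 1.565, -0.134]
contact_force: [-0.7, 1.3, 0.0]
opening: 0.0144
grip_force: 119.1
```

>>> step_arm(targets=[{"travel":[0,0,-0.003],"angular":[0,0,0],"gripper":0},{"travel":[0,0,-0.003],"angular":[0,0,0],"gripper":0},{"travel":[0,0,-0.003],"angular":[0,0,0],"gripper":0}])

```text
t: 28.3
tool_pos: [0.5976, -0.3485, 0.1802]
tool_rot: [0.138, 1.561, -0.134]
contact_force: [-4.2, 2.7, 5.7]
opening: 0.0145
grip_force: 119.4
```

>>> step_arm(targets=[{"travel":[0,0,-0.002],"angular":[0,0,0],"gripper":0},{"travel":[0,0,-0.002],"angular":[0,0,0],"gripper":0},{"travel":[0,0,-0.002],"angular":[0,0,0],"gripper":0}])

```text
t: 28.6
tool_pos: [0.5978, -0.3486, 0.1802]
tool_rot: [0.137, 1.559, -0.134]
contact_force: [-5.4, 3.0, 8.4]
opening: 0.0143
grip_force: 119.6
```

>>> step_arm(targets=[{"travel":[0,0,0.003],"angular":[0,0,0],"gripper":0},{"travel":[0,0,0.003],"angular":[0,0,0],"gripper":0},{"travel":[0,0,0.003],"angular":[0,0,0],"gripper":0.35},{"travel":[0,0,0.003],"angular":[0,0,0],"gripper":0.4},{"travel":[0,0,0.003],"angular":[0,0,0],"gripper":0.45},{"travel":[0,0,0.003],"angular":[0,0,0],"gripper":0.5},{"travel":[0,0,0.003],"angular":[0,0,0],"gripper":0.5}], squeeze=30)

```text
t: 29.3
tool_pos: [0.597, -0.3483, 0.178]
tool_rot: [0.141, 1.567, -0.134]
contact_force: [-0.5, -0.4, 0.3]
opening: 0.0429
grip_force: 0.0
```

```bash
python3 - <<'E'
from kin import *
from station import ctrl
np.set_printoptions(precision=4,suppress=True,linewidth=220)
o=ctrl.get_obs(); R=Rn.from_rotvec(o["tool_rot"]).as_matrix(); g=o["tool_pos"]-.019*R[:,2]; print(o["t"],g,o["contact_force"],o["opening"],"back dir /.6 for 0.15:",-R[:,2]*.15/.6)
r=ctrl.get_image("side"); im=r["img"].max(2).astype(int); a=np.array([.5805,-.3455,.14])
for s in(.175,.160,.145,.13,.085,.076,.073,.06,.03,.01,0):
    u=proj(r,[a-[0,0,s-.076]])[0]; y=int(round(u[1])); x=int(round(u[0])); print(s,u,"cols",x-12,im[y,x-12:x+13])
E
```

```text
29.3 [ 0.5783 -0.345   0.178 ] [-0.5294 -0.4484  0.3371] 0.04285580330989222 back dir /.6 for 0.15: [-0.2462  0.0435  0.0001]
0.175 [321.6411 318.4995] cols 310 [207 207 206 206 207 207 208 207 207 186 187 194 200 203 201 195 204 207 206 206 206 208 206 182 168]
0.16 [322.4101 313.6382] cols 310 [207 208 206 207 207 206 208 207 207 205 175 141 134 135 134 163 201 207 208 207 208 207 178 160 154]
0.145 [323.195  308.6748] cols 311 [206 208 207 245 255 255 255 255 255 255 210 136 133 135 133 228 255 228 179 161 155 155 157 155 156]
0.13 [323.9965 303.6061] cols 312 [255 255 255 255 255 255 255 255 255 255 193 127 134 136 133 154 156 154 154 154 155 154 155 157 155]
0.085 [326.5054 287.7338] cols 315 [ 80  87  68  65  62 152 199 190 163 146 142 145 146 146 149 151 147 138 153 175 163 118  71  94 163]
0.076 [327.0269 284.4334] cols 315 [ 83  86  84  87  89  62  56  56  56  51  49  53  55  55  46  50  59  57  51  54  54  53  50 145 180]
0.073 [327.2022 283.3235] cols 315 [ 87  88  87  85  88  77  60  57  57  55  51  53  51  50  49  51  59  56  50  44  51  49  52 123 156]
0.06 [327.971 278.457] cols 316 [ 75  71  73  84  84 119 147 150 150 149 149 137 145 146 145 145 144 131 129 127 118 116 146 158 161]
0.03 [329.8027 266.8595] cols 318 [59 67 64 65 61 65 70 54 48 38 34 49 49 51 56 53 50 58 61 71 68 67 68 65 69]
0.01 [331.0704 258.8297] cols 319 [50 52 42 53 44 40 49 59 43 25 35 36 37 35 39 35 40 41 63 66 67 67 67 67 70]
0 [331.7189 254.7213] cols 320 [134 130 145 146 145 147 158 104  54  59  58  53  55  57  61  57  67 112 122 121 122 120 117 119 115]
```

>>> step_arm(targets=[{"travel":[-0.025,0.0045,0],"angular":[0,0,0],"gripper":0.5},{"travel":[-0.05,0.009,0],"angular":[0,0,0],"gripper":0.5},{"travel":[-0.09,0.016,0],"angular":[0,0,0],"gripper":0.5},{"travel":[-0.13,0.023,0],"angular":[0,0,0],"gripper":0.5},{"travel":[-0.16,0.028,0.02],"angular":[0,0,0],"gripper":0.5},{"travel":[-0.16,0.028,0.06],"angular":[0,0,0],"gripper":0.5},{"travel":[-0.16,0.028,0.06],"angular":[0,0,0],"gripper":0.5}])

```text
t: 30.05
tool_pos: [0.5007, -0.3327, 0.2179]
tool_rot: [0.138, 1.562, -0.139]
contact_force: [0.3, -0.6, 0.4]
opening: 0.0426
grip_force: 0.0
```

```bash
python3 - <<'E'
from kin import *
from station import ctrl
np.set_printoptions(precision=4,suppress=True,linewidth=220)
o=ctrl.get_obs(); print(o["t"],o["tool_pos"],o["contact_force"])
a=np.array([.5805,-.3455,.14])
for n in("side","top"):
    r=ctrl.get_image(n); im=r["img"].max(2).astype(int)
    for s in(.160,.145,.082,.079,.076,.073,.070,.065,.04,.02,.005,-.003) if n=="side" else (0,.073):
        u=proj(r,[a-[0,0,s-.076]])[0]; y=int(round(u[1])); x=int(round(u[0])); print(n,s,u,"cols",x-11,im[y,x-11:x+12])
u=u.round().astype(int); print(u,im[u[1]-9:u[1]+9,u[0]-8:u[0]+14])
E
```

```text
30.05 [ 0.5007 -0.3327  0.2179] [ 0.2703 -0.5527  0.3535]
side 0.16 [322.4101 313.6382] cols 311 [205 205 205 206 206 206 205 205 203 175 141 135 136 134 164 198 205 205 207 206 206 178 157]
side 0.145 [323.195  308.6748] cols 312 [255 255 255 255 255 255 255 255 255 208 132 135 136 133 225 255 226 179 159 153 155 153 155]
side 0.082 [326.6784 286.6385] cols 316 [178 185 187 192 202 187 154 135 172 200 198 206 203 213 215 214 210 192 173 147  96  75 149]
side 0.079 [326.8523 285.5384] cols 316 [153 158 160 157 153 140 148 189 198 205 202 205 202 205 206 207 217 216 202 141  73  99 196]
side 0.076 [327.0269 284.4334] cols 316 [183 193 183 177 135 193 205 200 166 136  91  54  59  42  75 126 195 217 220 185 143 200 219]
side 0.073 [327.2022 283.3235] cols 316 [201 213 213 211 179 209 215 178 104  41  26  34  41  39  37  43 150 208 217 189 168 212 220]
side 0.07 [327.3783 282.2088] cols 316 [216 218 218 193 178 211 185 121  55  36  32  36  41  32  33  36  96 204 219 212 213 219 207]
side 0.065 [327.6736 280.3398] cols 317 [218 194 161 167 157 149 105  43  26  36  35  47  54  50  46  32 1
[... 1704 characters left out ...]
2  58  56  63  75  95 117 140 155 164 160 141 114 101  96  98]
 [120 113 112 108 112 110  98  92  88 101 118 140 161 178 186 185 175 146 119 104 100  98]
 [107 121 123 123 125 137 139 137 131 138 158 174 189 199 198 191 178 151 117 102  99  98]
 [120 143 155 157 153 162 170 172 168 166 176 191 199 202 200 192 177 150 118  99  97  98]
 [141 168 186 189 190 188 198 203 196 181 179 195 204 202 199 192 178 152 119 102  98  98]
 [160 180 197 201 207 212 224 228 222 195 173 187 201 203 197 192 177 151 117 101  98  99]
 [166 175 195 203 211 222 233 235 229 200 167 175 191 195 192 189 177 151 118 104 100 100]
 [168 168 186 198 204 220 233 237 230 204 162 165 184 188 185 187 178 153 119 102  99  99]]
```

```bash
python3 -c "
from station import ctrl
print(ctrl.finish_job())"
```

```text
the job is handed in; nothing more can be done
None
```

I handed the job in at about 30 s: the probe hangs tip-down in the fork over the bath, let go and upright in the camera check. It was snapped level into the clip, released and retaken by its handle on the way; no verdict came back.

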